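# Stack a take-away order beside the riser

## Robot

A 6-joint arm with a two-finger parallel gripper is mounted at the origin on a cart in front of the work surface, level with it; the furniture and walls round the work are solid. World frame = base frame: x ahead of the robot, y to its left, z up, the work surface at z = 0. Lengths are in m, angles in degrees, forces in N, time in s.
With the tool pointing down it reaches from about 0.325 to 0.85 m from the base axis. Payload 15.5 kg.
Tool frame: the origin (TCP) lies at the very end of the fingers, on their centre line; the grasp point (between the pads) lies 19 mm behind it (hold_point_z is the distance from the TCP to the grasp point, in m); z points along the fingers, y is the direction in which the jaws open and shut (so a half turn about z gives the same grasp; the last joint's range is limited). The gripper opens to 91 mm and grips with 3 to 60 N. Pads are 32 mm wide; open, the fingers measure 118 mm over their backs; the gripper's body (76 mm by 178 mm) begins 60 mm behind the grasp point.
Start: joints at [-70.044, 28.281, 77.091, -0, 74.628, -5.472], TCP at [0.268, -0.564, 0.214] pointing down, gripper open.
Joint ranges: [-166.48, 166.48], [-47.26, 123.95], [12.59, 153.08], [-70.14, 250.14], [6.76, 159.57], [-176.63, 176.63]. Speed limits (degrees/s): [108.29, 108.29, 147.25, 172.46, 172.46, 172.46].

## Interface

Orientations are given as [roll, pitch, yaw] about the fixed x, y, z axes, in that order (R = Rz(yaw) Ry(pitch) Rx(roll)).
In Python, from bench import get_obs, get_image, sign_off, spot_in, spot_point, hold_point_z gives the robot as it stands.
- The arm moves only by the shell command python3 -m jog 'ROWS' [FORCE]. ROWS is JSON, a list of rows, each an object with "slide": the shift along the tool's x, y, z in m, a list of three; "rotation": the turn, a rotation vector about the tool's x, y, z in degrees, a list of three; "claw": the opening, from 0 (shut) to 1 (fully open). A call has 1 to 8 rows; each row is the pose to reach, as a shift and turn from the pose measured when the call began, along the tool's axes at that moment; what a row does not reach only later rows make up. A row lasts 1/12 s, in which the tool goes at most 41.7 mm and 7.16 degrees, less where a joint would pass 70% of its speed; a pose out of reach is approached as far as the arm can. A call with a gripper value outside its range is refused whole. The fingers move at their own pace and stop on an object; FORCE is the grip in N (left out, the last holds). Time passes only in rows, so rows that repeat a pose let the fingers close. It gives the time, the measured TCP pose, the force and the opening at its end, in the units of the state.
- get_obs(): the state, without advancing time (a new reading comes with each control period).
- get_image(name): name is "scene" or "side" or "wrist"; returns a dict with "pixels" (400x640x3 uint8, red, green, blue), "mtx" (3x3 intrinsics, pixels), "eye" and "rotation" of the camera in the world; the wrist camera has in their place "hand_eye" (4x4, takes a point from camera to tool coordinates, whose origin is the TCP and whose axes are the flange's). Camera axes: x right, y down, z forward; pixel columns grow to the right and rows downward; lengths in m; the calibration is good to about 2 mm. The wrist camera is an equidistant fisheye: a pixel r from the principal point sees the ray r / f radians off the axis. A picture is of the moment at which its call begins: read the wrist's pose just before it. There is no depth.
- sign_off(): hands the job in, once; it reports no verdict.
Trained networks look in a picture, given as the dict that the camera call returned (one of the last four; its "shot" number tells which), for a name from the list of things; names that differ only in an ending like _2 or _b are one class to them, and where a whole thing is asked for, a point or a joint stands for the part that bears it (a point fixed in the world has none). Each returns a list of dicts, best first, with "confidence" (0 to 1); they miss things now and then, are a little off and sometimes report something else, mostly with a low value. They report only what shows in the picture. A call takes as long as a camera call. They do not tell look-alikes from the thing itself.
- spot_in(picture, name): "position" ([column, row] in pixels, amid what is visible of it).
- spot_point(picture, name): "position" ([column, row] in pixels: a listed point, or the origin of a listed thing).
The state is a dict: "time_s": time; "q": joint angles; "qd": joint speeds; "effort": joint torques, N m; "tcp_pos": TCP position; "eef_rot": TCP orientation; "force": force on the tool from outside, world axes, zero at the start; "wrist_torque": the same for the moment, N m; "gripper_width": finger opening in m.
Only numpy, scipy, OpenCV 4.12 (cv2) and the standard library are available. Lean on these libraries where they do the work, as an engineer would, in place of code of your own. Each camera call takes 0.05 s, during which the arm holds its last target.

## Task

Build the take-away order as one tidy column. Push the rice tub that stands on the worktop until it is snug and square against the long side of the low metal riser that faces it, then slide the other rice tub straight off the riser so that it lands squarely on top of the first; both tubs are to be pushed, never lifted. Finish with the green sauce pot upright in the middle of the upper tub and the red sauce pot squarely on top of the green one, and leave the two steel cups and the timer where they are.

Things in the scene. Friction and masses are not known exactly. Their poses are not given: they have to be found in the camera images.
- riser: Low metal riser, a flat plate on four short legs, fixed. Plate 200 mm along its x, 150 mm along its y, top 56 mm above the worktop. Origin on the worktop under its centre, z up. Its -y side, facing the robot's right, is the long side the first tub is pushed against; that face lies 75 mm from the origin. Turned up to 15 degrees either way.
- base_tub: White lidded rice tub on the worktop right of the riser, loose, 0.3 kg, 54 mm tall. Flat lid 103 mm along its x, 144 along its y; its rim (45 to 54 mm up) is the widest part, the bottom is 88 x 126. Origin on its axis 2 mm below the underside, z up. Its y axis lies roughly along the riser's x; docked, its origin is 127 mm from the riser's. Slides when pushed on a long side with open fingers.
- riser_tub: Identical rice tub (same sizes, origin, axes), loose on the riser's plate, long side along the riser's x. The plate is 2 mm higher than the first tub's lid, so pushing on this tub's far long side (the riser's +y side) slides it across onto the docked tub. Squarely stacked, its origin is 54 mm above that of the first tub and its lid top is 108 mm above the worktop.
- green_pot: Round lidded sauce pot with green contents, 53 mm wide at its clear flat lid, 36 mm tall (lid is the top 6 mm; the body below tapers from 48 mm to about 38 mm at the bottom), 50 g, loose on the worktop; from above its lid looks pale green. Origin at the centre of its underside, z up.
- red_pot: The same kind of pot with red contents (from above its lid looks pale pink), same size and origin, loose on the worktop.
- small_cup: Open steel cup 60 mm wide, 38 mm tall, origin under its centre; bystander among the pots, to be left alone. The two pots and this cup swap places from start to start.
- steel_cup: Larger open steel cup, 68 mm wide, 42 mm tall, origin under its centre; bystander on the worktop beyond the work.
- kitchen_timer: Round kitchen timer, white base and red cap, 62 mm wide, 40 mm tall, origin under its centre; bystander beyond the work.
Mind the look-alikes: they are no part of the job. Leave any orange or purple look-alike of the green_pot alone. Leave any blue look-alike of the red_pot alone.

How it is judged (in metres and radians):
On the way, in this order (a step that is already met when the one before it is completed fails the run):
1. the first tub has been pushed snug and square against the riser (y of base_tub in the frame of riser above -0.138 m and angle between the x axis of base_tub and the y axis of riser, either way round below 0.12 rad and angle between base_tub's own z axis and vertical below 0.08 rad), for 0.2 s.
2. the second tub has been slid off the riser squarely onto the first (horizontal distance between riser_tub and base_tub below 0.014 m and angle between the x axis of riser_tub and the x axis of base_tub, either way round below 0.12 rad and z of riser_tub in the frame of base_tub between 0.048 and 0.06 m and angle between riser_tub's own z axis and vertical below 0.08 rad and contact force between riser_tub and riser below 0.05 N), for 0.2 s.
3. the green pot stands released in the middle of the upper tub (horizontal distance between green_pot and riser_tub below 0.02 m and z of green_pot in the frame of riser_tub between 0.05 and 0.062 m and angle between green_pot's own z axis and vertical below 0.1 rad and contact force between green_pot and the fingers below 0.05 N and linear speed of green_pot below 0.02 m/s), for 0.2 s.
4. the red pot stands released squarely on the green pot (horizontal distance between red_pot and green_pot below 0.012 m and z of red_pot in the frame of green_pot between 0.031 and 0.041 m and angle between red_pot's own z axis and vertical below 0.1 rad and contact force between red_pot and the fingers below 0.05 N and linear speed of red_pot below 0.02 m/s), for 0.2 s.
At the end, for the whole second after the job is handed in: First tub flat and square against the riser (gap under 11 mm, 0.12 rad); second tub flat on it, clear of the riser, within 14 mm and 0.12 rad; green pot upright within 20 mm of the upper tub's middle; red pot upright on it within 12 mm; all released and at rest (all of step 1 and all of step 2 and all of step 3 and all of step 4 and linear speed of each of riser_tub, base_tub below 0.02 m/s); the robot touches nothing.
It fails at once if the first tub is lifted off the worktop or tipped (height (world z) of base_tub above 0.015 m or angle between base_tub's own z axis and vertical above 0.3 rad).
It fails at once if the second tub is lifted off the riser or tipped or falls to the worktop (height (world z) of riser_tub above 0.075 m or height (world z) of riser_tub below 0.03 m or angle between riser_tub's own z axis and vertical above 0.3 rad).
It fails at once if the small cup is pushed away or knocked over (distance of small_cup from where it was at the start of the episode above 0.025 m or angle between small_cup's own z axis and vertical above 0.5 rad).
It fails at once if the steel cup is pushed away or knocked over (distance of steel_cup from where it was at the start of the episode above 0.025 m or angle between steel_cup's own z axis and vertical above 0.5 rad).
It fails at once if the kitchen timer is pushed away or knocked over (distance of kitchen_timer from where it was at the start of the episode above 0.025 m or angle between kitchen_timer's own z axis and vertical above 0.5 rad).
It also fails if it takes over 72 s, if anything falls off the work surface, if the arm or the gripper's body presses on something with over 40 N, if the wrist force passes 120 N, or if a joint passes its speed limit or range.

## Working session

There is one attempt and no reset: what is moved stays moved. The work goes in short steps, Python scripts to look and compute and a shell command to move; the robot and the scene stay as the last step left them, time stands still between calls to the robot, and variables do not carry over. Pictures are saved under pics/ and viewed, and the job is handed in when it is done.

```bash
ls; mkdir -p pics; python3 - <<'E'
from bench import *
import cv2
print(get_obs())
for n in ["scene","side","wrist"]:
    im=get_image(n); cv2.imwrite(f"pics/{n}0.png",im["pixels"][:,:,::-1])
    print(n,{k:(v.tolist() if hasattr(v,'tolist') else v) for k,v in im.items() if k!="pixels"})
    for t in ["riser","base_tub","riser_tub","green_pot","red_pot","small_cup","steel_cup","kitchen_timer"]:
        print(t,[(d["position"],round(d["confidence"],2)) for d in spot_point(im,t)][:4])
E
```

```text
pics
{'time_s': 0.0, 'q': array([-7.00449254e+01,  2.83136512e+01,  7.71271995e+01, -9.11662916e-04,
        7.46265606e+01, -5.47255771e+00]), 'qd': array([-0.00149501, -0.0516617 ,  0.01604258, -0.07983539, -0.08497082,
        0.05414054]), 'effort': array([-2.34458006e-03, -8.78814268e+01, -3.81855547e+01,  7.04328180e-02,
        5.33938792e-02, -2.52200634e-04]), 'tcp_pos': array([ 0.26822013, -0.56411133,  0.21335123]), 'eef_rot': array([-1.79932812e+02, -5.55419133e-03,  2.54278712e+01]), 'force': array([-0.4100979 ,  0.53744846,  0.68080092]), 'wrist_torque': array([-0.02072327,  0.01239296, -0.01519773]), 'gripper_width': 0.09143307612003429}
scene {'mtx': [[455.4305281922891, 0.0, 319.93771399978596], [0.0, 455.4305281922891, 198.64430016298738], [0.0, 0.0, 1.0]], 'eye': [0.11215888037709117, 0.6139540013538888, 1.0103082100176797], 'rotation': [-140.27903298036676, 0.7500233307134331, -147.18898038867727], 'shot': 1}
riser [([280.5, 290.5], 0.88), ([398.3, 163.0], 0.7), ([334.1, 238.0], 0.6), ([342.1, 169.7], 0.54)]
base_tub [([336.9, 238.0], 0.59)]
riser_tub [([278.4, 28
[... 779 characters left out ...]
7)]
small_cup [([370.6, 160.4], 0.63)]
steel_cup [([242.7, 225.5], 0.88), ([371.6, 193.4], 0.68)]
kitchen_timer [([258.5, 196.4], 0.74)]
wrist {'mtx': [[309.70691628693146, 0.0, 315.90882395435057], [0.0, 309.70691628693146, 200.99236312275877], [0.0, 0.0, 1.0]], 'hand_eye': [[1.2829052993382459e-05, -0.9709179180289353, -0.23941260678120313, 0.068154054193602], [0.999999521635623, -0.0002216993621985159, 0.0009526688385247069, 0.00010805319204021391], [-0.000978040867497175, -0.23941250447658002, 0.9709174507321988, -0.17073675557959153], [0.0, 0.0, 0.0, 1.0]], 'shot': 3}
riser []
base_tub []
riser_tub []
green_pot []
red_pot [([91.6, 34.7], 0.92)]
small_cup []
steel_cup []
kitchen_timer []
```

View pics/scene0.png

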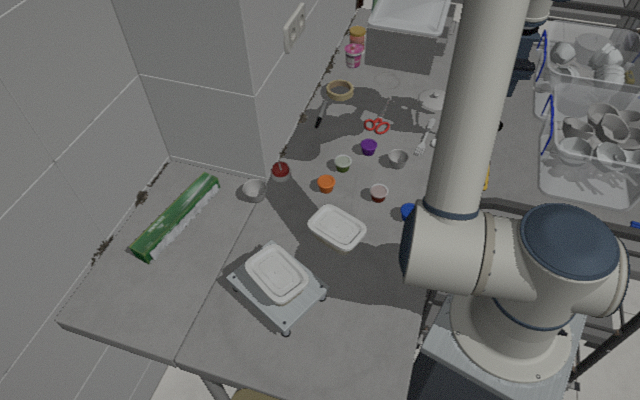

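View pics/side0.png

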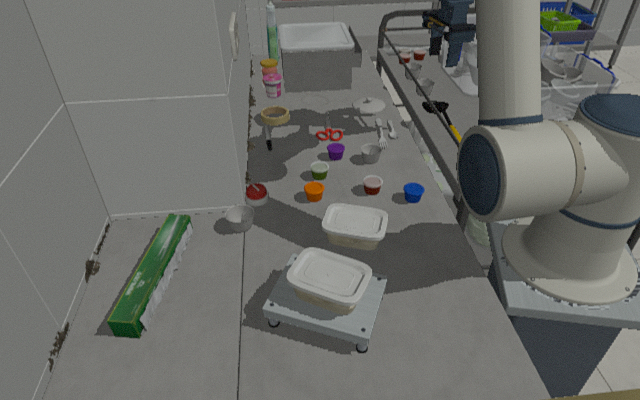

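View pics/wrist0.png

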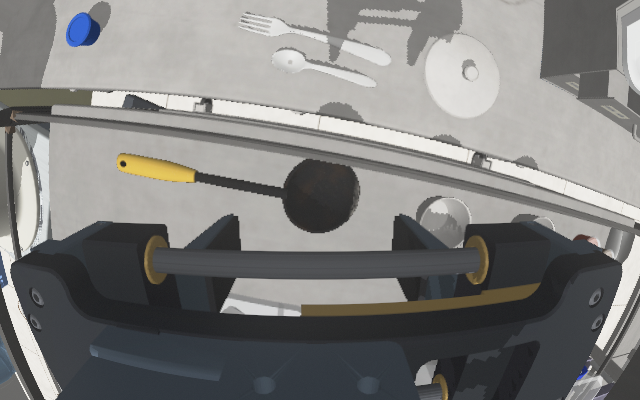

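The scene shows the base tub at about (337,228) and the riser with its tub at (277,275). The green pot is at (343,162), the red pot at (379,193) and the small cup at (398,158). The steel cup is at (254,190) and the timer at (281,172). The look-alikes are orange (326,184), purple (369,147) and blue (408,212). Next I'll zoom in.

```bash
python3 - <<'E'
import cv2
for n,(x0,y0,x1,y1) in {"scene":(220,195,380,345),"side":(255,195,415,355)}.items():
    im=cv2.imread(f"pics/{n}0.png")[y0:y1,x0:x1]
    im=cv2.resize(im,None,fx=4.5 if n=="x" else 3.7,fy=3.7 if n!="x" else 4,interpolation=cv2.INTER_CUBIC)
    cv2.imwrite(f"pics/{n}0z.png",im)
E
```

```text
(no output)
```

View pics/scene0z.png

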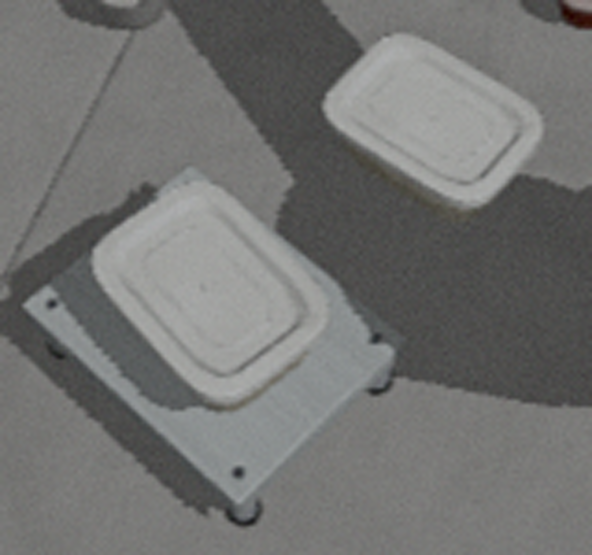

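View pics/side0z.png

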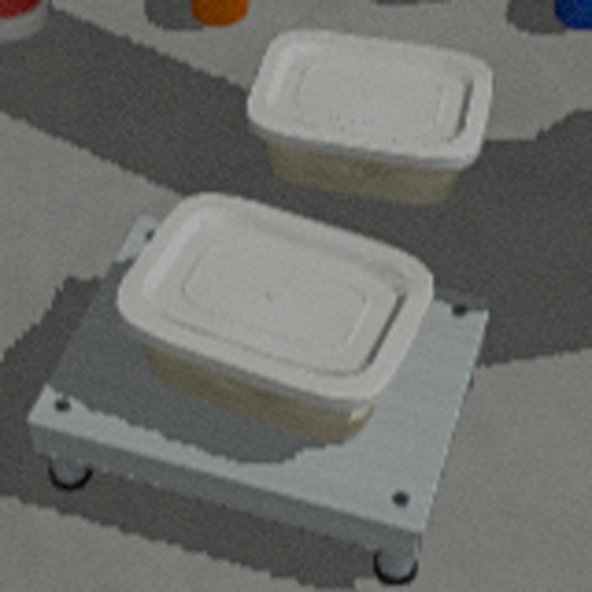

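```bash
cat > h.py <<'E'
import numpy as np, cv2
from scipy.spatial.transform import Rotation as R
from scipy.optimize import least_squares
from bench import *
class Cam:
    def __init__(s,im):
        s.K=np.array(im["mtx"]);s.e=np.array(im["eye"]);s.R=R.from_euler('xyz',im["rotation"],degrees=True).as_matrix()
    def proj(s,P):
        p=(np.atleast_2d(P)-s.e)@s.R@s.K.T; return p[:,:2]/p[:,2:]
    def ground(s,uv,z):
        d=s.R@np.linalg.inv(s.K)@[uv[0],uv[1],1]; return s.e+d*(z-s.e[2])/d[2]
def rrect(w,h,r,n=8):
    out=[]
    for k,(sx,sy) in enumerate([(1,1),(-1,1),(-1,-1),(1,-1)]):
        a=np.linspace(0,np.pi/2,n)+k*np.pi/2
        out.append(np.c_[sx*(w/2-r)+r*np.cos(a),sy*(h/2-r)+r*np.sin(a)])
    return np.vstack(out)
def tubhull(cam,x,y,yaw,z0,r=0.022):
    q=rrect(.103,.144,r);c,s=np.cos(yaw),np.sin(yaw)
    q=q@np.array([[c,s],[-s,c]])+[x,y]
    P=np.vstack([np.c_[q,np.full(len(q),z0+h)] for h in(.045,.053)])
    return cv2.convexHull(cam.proj(P).astype(np.float32))
def fittub(views,z0,init):
    def f(p):
        return np.concatenate([[cv2.pointPolygonTest(tubhull(c,*p,z0),(float(u),float(v)),True) for u,v in pts] for c,pts in views])
    return least_squares(f,init,diff_step=1e-3,x_scale=[.01,.01,.05],loss='soft_l1')
E
cat > m1.py <<'E'
from h import *
S=get_image("scene");D=get_image("side");cs,cd=Cam(S),Cam(D)
zs=lambda L:np.array(L,float)/3.7+[220,195]
zd=lambda L:np.array(L,float)/3.7+[255,195]
ps=zs([(26,300),(240,503),(398,345),(190,168)]);pd=zd([(32,420),(430,527),(488,312),(145,215)])
for c,p in((cs,ps),(cd,pd)):
    w=[c.ground(u,.056)[:2] for u in p]; print(np.round(w,4).tolist(), [round(float(np.linalg.norm(w[i]-w[(i+1)%4])),4) for i in range(4)])
def rf(p):
    x,y,a=p;C=np.array([[1,1],[1,-1],[-1,-1],[-1,1]])*[.1,.075]
    co,s=np.cos(a),np.sin(a);w=np.c_[C@np.array([[co,s],[-s,co]])+[x,y],np.full(4,.056)]
    return w
def rr(p,vs):
    w=rf(p);return np.concatenate([ (c.proj(w)[o]-q).ravel() for c,q,o in vs])
# order decide: corners clicked near-left etc
import itertools
w=np.array([cs.ground(u,.056)[:2] for u in ps]);ctr=w.mean(0)
i0=np.array([*ctr,0])
def order(c,q):
    w=np.array([c.ground(u,.056)[:2] for u in q]);m=rf(i0)[:,:2]
    return [int(np.argmin(np.linalg.norm(m-k,axis=1))) for k in w]
vs=[(cs,ps,order(cs,ps)),(cd,pd,order(cd,pd))]
for V in(vs[:1],vs[1:],vs):
    r=least_squares(rr,i0,args=(V,));print("riser",r.x[:2].round(4),np.degrees(r.x[2]).round(2),np.abs(r.fun).max().round(2))
A=zs([(92,250),(130,215),(190,182),(215,185),(260,225),(300,265),(327,310),(310,350),(270,385),(235,407),(200,392),(150,340),(110,290)])
B=zs([(325,100),(355,65),(400,33),(450,50),(500,80),(542,125),(525,160),(490,200),(455,207),(400,178),(350,145),(325,115)])
A2=zd([(120,290),(145,250),(190,200),(220,195),(300,215),(400,250),(433,285),(415,330),(375,395),(340,400),(260,378),(150,330),(125,310)])
B2=zd([(248,100),(262,55),(285,32),(350,34),(460,52),(492,80),(485,130),(470,162),(440,165),(340,150),(260,130)])
for n,z,a,b in(("riser_tub",.056-.0,A,A2),("base_tub",0.,B,B2)):
    g=np.mean([cs.ground(u,z+.05)[:2] for u in a],axis=0)
    for V in([(cs,a)],[(cd,b)],[(cs,a),(cd,b)]):
        r=fittub(V,z,[*g,np.pi/2]);print(n,r.x[:2].round(4),np.degrees(r.x[2]).round(2),np.abs(r.fun).max().round(2),np.sqrt(np.mean(r.fun**2)).round(2))
for n in["green_pot","red_pot","small_cup","steel_cup","kitchen_timer"]:
    for c,I in((cs,S),(cd,D)):
        print(n,[(np.round(c.ground(d["position"],0.0)[:2],3).tolist(),np.round(d["position"]).tolist()) for d in spot_point(I,n)])
E
python3 m1.py
```

```text
[[0.61, 0.2754], [0.4128, 0.313], [0.3894, 0.174], [0.582, 0.1356]] [0.2008, 0.1409, 0.1964, 0.1426]
[[0.6056, 0.2805], [0.4091, 0.3128], [0.3877, 0.1779], [0.5789, 0.1342]] [0.1992, 0.1366, 0.1962, 0.1487]
riser [0.4987 0.224 ] -10.67 2.23
riser [0.4952 0.2253] -10.19 3.14
riser [0.4964 0.2248] -10.39 3.25
riser_tub [0.4934 0.225 ] 75.35 2.6 1.26
riser_tub [0.4922 0.2234] 79.77 5.05 2.16
riser_tub [0.4929 0.2242] 77.94 4.75 1.81
base_tub [0.4661 0.0051] 85.89 1.46 0.71
base_tub [0.4644 0.0045] 85.99 1.74 0.84
base_tub [0.4651 0.005 ] 85.7 1.97 0.82
green_pot [([0.56, -0.337], [368.0, 149.0]), ([0.579, -0.13], [328.0, 188.0]), ([0.586, -0.22], [342.0, 169.0])]
green_pot [([0.551, -0.319], [335.0, 158.0]), ([0.579, -0.21], [320.0, 179.0]), ([0.588, -0.13], [312.0, 196.0])]
red_pot [([0.327, -0.16], [410.0, 218.0]), ([0.431, -0.178], [380.0, 198.0])]
red_pot [([0.328, -0.172], [413.0, 195.0]), ([0.434, -0.153], [372.0, 196.0])]
small_cup [([0.452, -0.337], [399.0, 162.0])]
small_cup [([0.444, -0.328], [372.0, 159.0])]
steel_cup [([0.739, 0.007], [256.0, 196.0])]
steel_cup [([0.738, 0.008], [241.0, 226.0])]
kitchen_timer [([0.74, -0.1], [278.0, 174.0])]
kitchen_timer [([0.72, -0.108], [260.0, 197.0]), ([0.736, 0.016], [240.0, 228.0])]
```

```bash
cat > ov.py <<'E'
from h import *
def overlay(name,n,riser,tubs,box,k=3.7,im=None):
    I=im or get_image(name);c=Cam(I);p=I["pixels"][:,:,::-1]
    x0,y0,x1,y1=box;z=cv2.resize(np.ascontiguousarray(p[y0:y1,x0:x1]),None,fx=k,fy=k,interpolation=cv2.INTER_CUBIC)
    tr=lambda q:np.round((q+.5-[x0,y0])*k).astype(np.int32).reshape(-1,1,2)
    if riser is not None:
        x,y,a=riser;C=np.array([[1,1],[1,-1],[-1,-1],[-1,1]])*[.1,.075];co,s=np.cos(a),np.sin(a)
        q=C@np.array([[co,s],[-s,co]])+[x,y]
        cv2.polylines(z,[tr(c.proj(np.c_[q,np.full(4,.056)]))],True,(0,0,255),1)
    for x,y,a,z0 in tubs: cv2.polylines(z,[tr(tubhull(c,x,y,a,z0).reshape(-1,2))],True,(0,200,0),1)
    cv2.imwrite(n,z)
if __name__=="__main__":
    d=np.radians;r=(.4964,.2248,d(-10.4));t=[(.4929,.2242,d(78),.056),(.4651,.005,d(85.7),0)]
    overlay("scene","pics/o1.png",r,t,(220,195,380,345));overlay("side","pics/o2.png",r,t,(255,195,415,355))
E
python3 ov.py
```

```text
(no output)
```

View pics/o1.png

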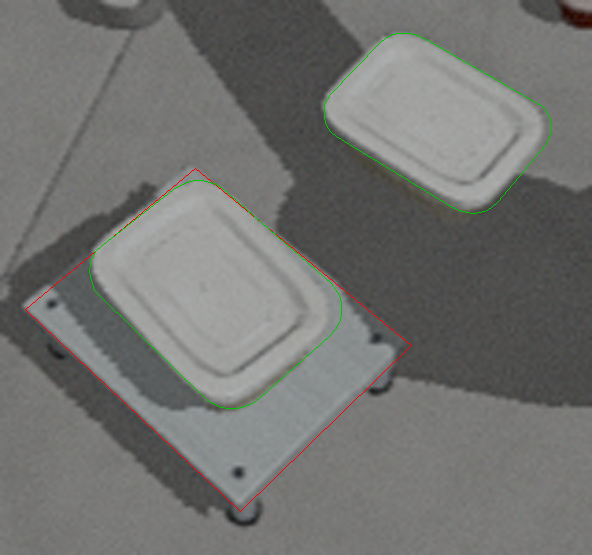

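View pics/o2.png

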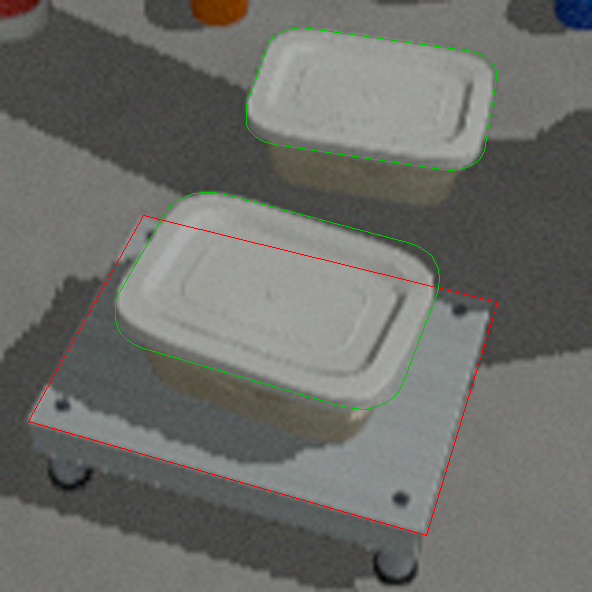

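```bash
cat > to.py <<'E'
import sys
from h import *
o=get_obs();x,y,z,yaw=map(float,sys.argv[1:5])
M=R.from_euler('xyz',o["eef_rot"],degrees=True)
T=R.from_euler('xyz',[180,0,yaw],degrees=True)
print("t",round(o["time_s"],2),"pos",o["tcp_pos"].round(4),"rot",o["eef_rot"].round(1),"F",o["force"].round(1),"q",o["q"].round(0))
print("slide",M.inv().apply(np.array([x,y,z])-o["tcp_pos"]).round(4),"rot",(M.inv()*T).as_rotvec(degrees=True).round(2))
E
python3 to.py .449 -.0825 .2 79.5
```

```text
t 2.05 pos [ 0.2684 -0.5645  0.2139] rot [-180.    -0.    25.4] F [ 0.4  0.1 -0.4] q [-70.  28.  77.   0.  75.  -5.]
slide [ 0.3701 -0.3577  0.0139] rot [ -0.    -0.   -54.07]
```

```bash
python3 -m jog '[{"slide":[0.37,-0.358,0.014],"rotation":[0,0,-54],"claw":0.75},{"slide":[0.37,-0.358,0.014],"rotation":[0,0,-54],"claw":0.75},{"slide":[0.37,-0.358,0.014],"rotation":[0,0,-54],"claw":0.75},{"slide":[0.37,-0.358,0.014],"rotation":[0,0,-54],"claw":0.75},{"slide":[0.37,-0.358,0.014],"rotation":[0,0,-54],"claw":0.75},{"slide":[0.37,-0.358,0.014],"rotation":[0,0,-54],"claw":0.75},{"slide":[0.37,-0.358,0.014],"rotation":[0,0,-54],"claw":0.75},{"slide":[0.37,-0.358,0.014],"rotation":[0,0,-54],"claw":0.75}]'; python3 to.py .449 -.0825 .2 79.5
```

```text
time_s: 2.72
tcp_pos: [0.3854, -0.2506, 0.205]
eef_rot: [180.0, 0.0, 79.8]
force: [2.0, -0.5, 0.1]
gripper_width: 0.0686
t 2.72 pos [ 0.3854 -0.2506  0.205 ] rot [180.    0.   79.8] F [ 2.  -0.5  0.1] q [-40.  16. 100.   0.  64. -30.]
slide [0.1767 0.0329 0.005 ] rot [0.03 0.02 0.33]
```

```bash
python3 -m jog '[{"slide":[0.177,0.033,0.005],"rotation":[0,0,0],"claw":0.75},{"slide":[0.177,0.033,0.005],"rotation":[0,0,0],"claw":0.75},{"slide":[0.177,0.033,0.005],"rotation":[0,0,0],"claw":0.75},{"slide":[0.177,0.033,0.005],"rotation":[0,0,0],"claw":0.75},{"slide":[0.177,0.033,0.005],"rotation":[0,0,0],"claw":0.75},{"slide":[0.177,0.033,0.005],"rotation":[0,0,0],"claw":0.75}]'; python3 - <<'E'
from h import *
o=get_obs();print(o["tcp_pos"],o["eef_rot"])
im=get_image("wrist");np.savez("w1.npz",p=o["tcp_pos"],r=o["eef_rot"],K=im["mtx"],H=im["hand_eye"],im=im["pixels"])
cv2.imwrite("pics/w1.png",im["pixels"][:,:,::-1])
E
```

```text
time_s: 3.22
tcp_pos: [0.45, -0.0791, 0.2]
eef_rot: [180.0, -0.0, 80.0]
force: [-0.2, -0.8, -0.1]
gripper_width: 0.0684
[ 0.44998588 -0.07909403  0.20003948] [ 1.79952543e+02 -1.78681717e-02  8.00412877e+01]
```

View pics/w1.png

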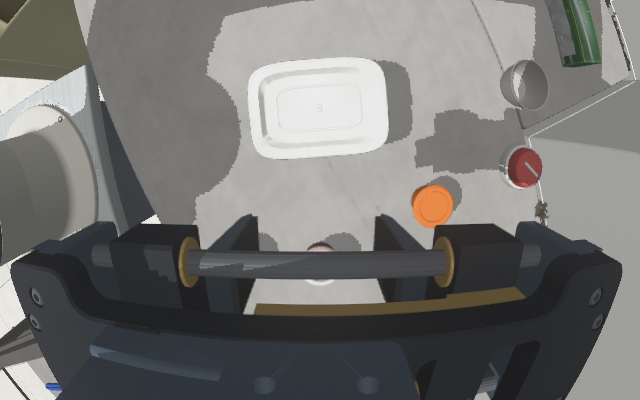

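```bash
cat >> h.py <<'E'
class WCam:
    def __init__(s,p,r,K,H):
        s.K=np.array(K);H=np.array(H);Rt=R.from_euler('xyz',r,degrees=True).as_matrix()
        s.R=Rt@H[:3,:3];s.e=Rt@H[:3,3]+np.array(p)
    def proj(s,P):
        q=(np.atleast_2d(P)-s.e)@s.R;n=np.linalg.norm(q[:,:2],axis=1)+1e-12;th=np.arctan2(n,q[:,2])
        return q[:,:2]/n[:,None]*th[:,None]*s.K[0,0]+s.K[:2,2]
    def ground(s,uv,z):
        d=(np.array(uv,float)-s.K[:2,2])/s.K[0,0];t=np.linalg.norm(d)+1e-12
        v=s.R@np.r_[d/t*np.sin(t),np.cos(t)];return s.e+v*(z-s.e[2])/v[2]
def wshot(name):
    o=get_obs();im=get_image("wrist");np.savez(name+".npz",p=o["tcp_pos"],r=o["eef_rot"],K=im["mtx"],H=im["hand_eye"],im=im["pixels"])
    cv2.imwrite(f"pics/{name}.png",im["pixels"][:,:,::-1]);return im
def wload(name):
    d=np.load(name+".npz");return WCam(d["p"],d["r"],d["K"],d["H"]),d["im"]
E
python3 - <<'E'
from h import *
c,im=wload("w1")
z=cv2.resize(im[40:270,230:530,::-1],None,fx=2.6,fy=2.6,interpolation=cv2.INTER_CUBIC);cv2.imwrite("pics/w1z.png",z)
print(c.ground((318,107),.054),c.ground((433,204),.033))
g=cv2.cvtColor(im,cv2.COLOR_RGB2GRAY);m=(g>200).astype(np.uint8);m[180:]=0
cs,_=cv2.findContours(m,cv2.RETR_EXTERNAL,cv2.CHAIN_APPROX_NONE)
k=max([q for q in cs if cv2.pointPolygonTest(q,(318,107),False)>0],key=cv2.contourArea)
print(cv2.boundingRect(k))
pts=k.reshape(-1,2)[::4]
r=fittub([(c,pts)],0.,[.465,.005,1.5]);print(r.x,np.degrees(r.x[2]),np.abs(r.fun).max(),np.sqrt(np.mean(r.fun**2)))
E
```

```text
[0.4683648  0.00597527 0.054     ] [ 0.58450485 -0.12271389  0.033     ]
(247, 57, 141, 102)
[0.46831937 0.00698124 1.4803795 ] 84.81949739471648 4.269375034430287 1.9537780052566966
```

View pics/w1z.png

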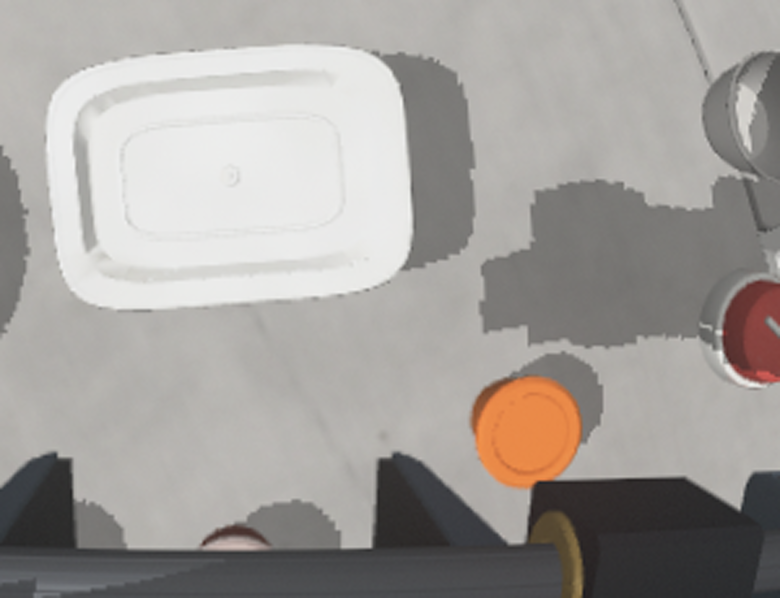

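```bash
python3 -m jog '[{"slide":[0.21,0,-0.03],"rotation":[0,0,0],"claw":0.75},{"slide":[0.21,0,-0.03],"rotation":[0,0,0],"claw":0.75},{"slide":[0.21,0,-0.03],"rotation":[0,0,0],"claw":0.75},{"slide":[0.21,0,-0.03],"rotation":[0,0,0],"claw":0.75},{"slide":[0.21,0,-0.03],"rotation":[0,0,0],"claw":0.75},{"slide":[0.21,0,-0.03],"rotation":[0,0,0],"claw":0.75},{"slide":[0.21,0,-0.03],"rotation":[0,0,0],"claw":0.75}]'; python3 - <<'E'
from h import *
wshot("w2");c,im=wload("w2")
z=cv2.resize(im[0:260,120:520,::-1],None,fx=2,fy=2,interpolation=cv2.INTER_CUBIC);cv2.imwrite("pics/w2z.png",z)
E
```

```text
time_s: 3.85
tcp_pos: [0.4866, 0.1273, 0.2303]
eef_rot: [179.9, -0.0, 80.2]
force: [-0.7, -0.9, -0.5]
gripper_width: 0.0685
```

View pics/w2z.png

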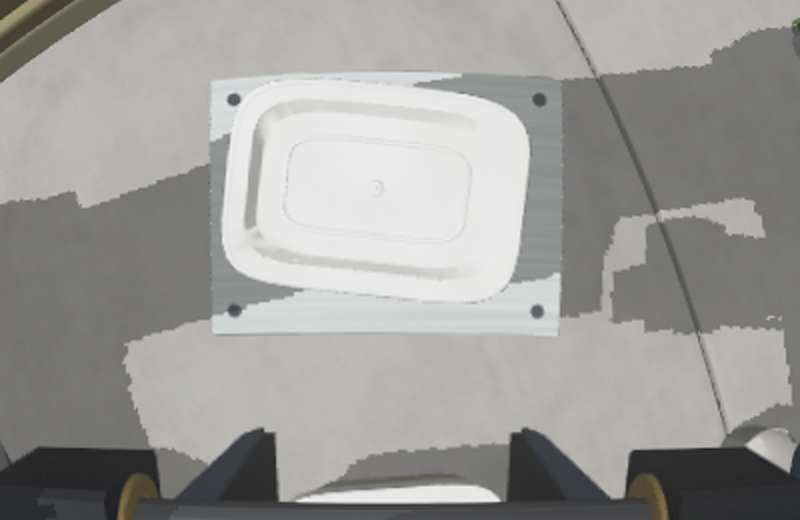

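The wrist view shows the whole plate, with corners near (225,40), (401,40), (399,167) and (226,167). The riser tub's knob is at (308,94), and the tub is turned a few degrees relative to the plate.

```bash
python3 - <<'E'
from h import *
c,im=wload("w2")
q=np.array([(211,80),(562,79),(559,335),(213,335)])/2+[120,0]
w=np.array([c.ground(u,.056)[:2] for u in q]);print(w.round(4).tolist(),[np.linalg.norm(w[i]-w[(i+1)%4]).round(4) for i in range(4)])
ctr=w.mean(0);ax=(w[1]+w[2]-w[0]-w[3]);a=np.arctan2(ax[1],ax[0]);print("riser",ctr,np.degrees(a))
ay=(w[0]+w[1]-w[2]-w[3]);print("y angle-90",np.degrees(np.arctan2(ay[1],ay[0]))-90)
k=c.ground(np.array((376,188))/2+[120,0],.110)[:2];print("knob",k)
edge=lambda P:[np.array(p)/2+[120,0] for p in P]
# tub long edges/outline
P=edge([(237,120),(230,180),(222,240),(240,272),(300,287),(400,297),(465,302),(505,285),(517,240),(528,150),(520,118),(480,98),(380,86),(290,80),(255,88)])
for r_ in(.02,.026,.032):
    import h
    f=lambda p:[cv2.pointPolygonTest(tubhull(c,*p,.056,r_),(float(u),float(v)),True) for u,v in P]
    r=least_squares(f,[*k,1.35],diff_step=1e-3,x_scale=[.01,.01,.05]);print("rt",r.x[:2],np.degrees(r.x[2]),np.sqrt(np.mean(r.fun**2)))
ux=np.array([np.cos(a),np.sin(a)]);uy=np.array([-ux[1],ux[0]])
for n,p in(("rt",k),("base",np.array([.4683,.0065]))): print(n,((p-ctr)@ux).round(4),((p-ctr)@uy).round(4))
E
```

```text
[[0.4159, 0.3132], [0.6126, 0.2793], [0.5865, 0.1321], [0.3903, 0.1664]] [np.float64(0.1996), np.float64(0.1494), np.float64(0.1992), np.float64(0.149)]
riser [0.50132873 0.22276443] -9.852190085653447
y angle-90 -9.976880599115134
knob [0.49735019 0.22460136]
rt [0.496952   0.22555321] 74.19138824540823 2.551246562123401
rt [0.49701973 0.2253218 ] 74.03539906126521 1.8349784855851248
rt [0.49679514 0.22521939] 74.0585516686297 1.55290450028401
rt -0.0042 0.0011
base 0.0045 -0.2187
```

```bash
python3 to.py .4538 -.0755 .2 80.1;python3 to.py .4538 -.0755 .016 80.1
```

```text
t 3.9 pos [0.4861 0.1259 0.23  ] rot [179.9   0.   80.1] F [ 0.7 -0.4  0.6] q [ 8. 17. 93. -0. 70. 18.]
slide [-0.2039  0.0028  0.0301] rot [ 0.05  0.03 -0.02]
t 3.9 pos [0.4861 0.1259 0.23  ] rot [179.9   0.   80.1] F [ 0.7 -0.4  0.6] q [ 8. 17. 93. -0. 70. 18.]
slide [-0.2038  0.0027  0.2141] rot [ 0.05  0.03 -0.02]
```

```bash
python3 -m jog '[{"slide":[-0.204,0.003,0.03],"rotation":[0.05,0,0],"claw":0.75},{"slide":[-0.204,0.003,0.03],"rotation":[0.05,0,0],"claw":0.75},{"slide":[-0.204,0.003,0.03],"rotation":[0.05,0,0],"claw":0.75},{"slide":[-0.204,0.003,0.03],"rotation":[0.05,0,0],"claw":0.75},{"slide":[-0.204,0.003,0.03],"rotation":[0.05,0,0],"claw":0.75},{"slide":[-0.204,0.003,0.03],"rotation":[0.05,0,0],"claw":0.75},{"slide":[-0.204,0.003,0.07],"rotation":[0.05,0,0],"claw":0.75},{"slide":[-0.204,0.003,0.11],"rotation":[0.05,0,0],"claw":0.75}]'; python3 to.py .4538 -.0755 .016 80.1
```

```text
time_s: 4.57
tcp_pos: [0.4546, -0.0788, 0.1205]
eef_rot: [179.7, 0.1, 79.8]
force: [1.2, -0.4, -1.5]
gripper_width: 0.0683
t 4.57 pos [ 0.4546 -0.0788  0.1205] rot [1.797e+02 1.000e-01 7.980e+01] F [ 1.2 -0.4 -1.5] q [-17.  23. 106.  -0.  51.  -7.]
slide [ 0.0033 -0.0019  0.1045] rot [ 0.28  0.08 -0.26]
```

```bash
python3 -m jog '[{"slide":[0.003,-0.002,0.035],"rotation":[0.28,0.08,-0.26],"claw":0.75},{"slide":[0.003,-0.002,0.07],"rotation":[0.28,0.08,-0.26],"claw":0.75},{"slide":[0.003,-0.002,0.1],"rotation":[0.28,0.08,-0.26],"claw":0.75},{"slide":[0.003,-0.002,0.104],"rotation":[0.28,0.08,-0.26],"claw":0.75},{"slide":[0.003,-0.002,0.104],"rotation":[0.28,0.08,-0.26],"claw":0.75}]'; python3 to.py .4644 .0344 .016 80.1
```

```text
time_s: 4.98
tcp_pos: [0.452, -0.0766, 0.0156]
eef_rot: [-179.8, -0.0, 80.0]
force: [0.5, -0.2, 0.5]
gripper_width: 0.0684
t 4.98 pos [ 0.452  -0.0766  0.0156] rot [-179.8   -0.    80. ] F [ 0.5 -0.2  0.5] q [-17.  34. 111.  -0.  35.  -7.]
slide [ 0.1115 -0.007  -0.0003] rot [-0.22 -0.02 -0.1 ]
```

```bash
python3 -m jog '[{"slide":[0.01,0,0],"rotation":[0,0,0],"claw":0.75},{"slide":[0.02,-0.001,0],"rotation":[0,0,0],"claw":0.75},{"slide":[0.03,-0.002,0],"rotation":[0,0,0],"claw":0.75},{"slide":[0.04,-0.003,0],"rotation":[0,0,0],"claw":0.75},{"slide":[0.05,-0.004,0],"rotation":[0,0,0],"claw":0.75},{"slide":[0.06,-0.005,0],"rotation":[0,0,0],"claw":0.75},{"slide":[0.07,-0.005,0],"rotation":[0,0,0],"claw":0.75},{"slide":[0.08,-0.006,0],"rotation":[0,0,0],"claw":0.75}]'; python3 to.py .4644 .0344 .016 80.1; python3 - <<'E'
from h import *
wshot("w3");c,im=wload("w3")
print([c.ground(np.array(p),z) for p,z in []])
E
```

```text
time_s: 5.65
tcp_pos: [0.4603, 0.0044, 0.0159]
eef_rot: [-179.8, -0.0, 80.0]
force: [-0.5, -3.4, 1.3]
gripper_width: 0.0683
t 5.65 pos [0.4603 0.0044 0.0159] rot [-179.8   -0.    80. ] F [-0.5 -3.4  1.3] q [ -7.  34. 111.   0.  35.   3.]
slide [ 0.0303 -0.0012 -0.0001] rot [-0.19 -0.02 -0.08]
[]
```

View pics/w3.png

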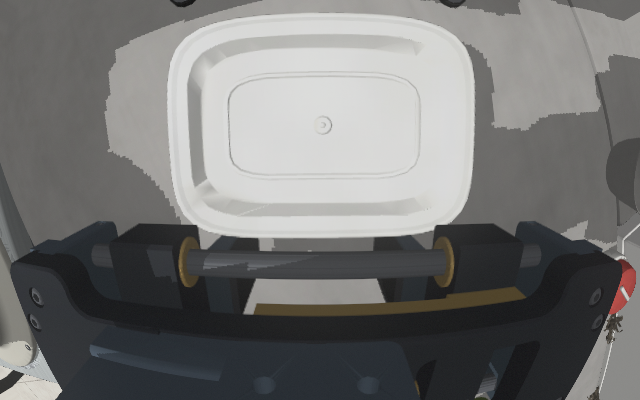

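The tub is now square to the fingers, with its knob at (322,125). I'll compute its position and keep pushing.

```bash
cat >> h.py <<'E'
RC=np.array([.5013,.2228]);RA=np.radians(-9.9);UX=np.array([np.cos(RA),np.sin(RA)]);UY=np.array([-UX[1],UX[0]])
def rf(p): d=np.array(p)[:2]-RC; return np.round([d@UX,d@UY],4)
def fr(x,y): return np.round(RC+x*UX+y*UY,4)
E
python3 - <<'E'
from h import *
c,im=wload("w3");print(rf(c.ground((322,125),.054)),rf(get_obs()["tcp_pos"]))
E
```

```text
[ 0.0009 -0.1542] [-0.0032 -0.2211]
```

```bash
python3 -m jog '[{"slide":[0.007,-0.001,0],"rotation":[0,0,0],"claw":0.75},{"slide":[0.014,-0.002,0],"rotation":[0,0,0],"claw":0.75},{"slide":[0.02,-0.003,0],"rotation":[0,0,0],"claw":0.75},{"slide":[0.025,-0.004,0],"rotation":[0,0,0],"claw":0.75},{"slide":[0.029,-0.005,0],"rotation":[0,0,0],"claw":0.75},{"slide":[0.03,-0.005,0],"rotation":[0,0,0],"claw":0.75},{"slide":[0.03,-0.005,0],"rotation":[0,0,0],"claw":0.75}]'; python3 - <<'E'
from h import *
wshot("w4");print(rf(get_obs()["tcp_pos"]))
E
```

```text
time_s: 6.28
tcp_pos: [0.4599, 0.0342, 0.0157]
eef_rot: [-179.8, 0.1, 80.1]
force: [-3.6, -36.1, 1.5]
gripper_width: 0.0685
[-0.0084 -0.1929]
```

View pics/w4.png

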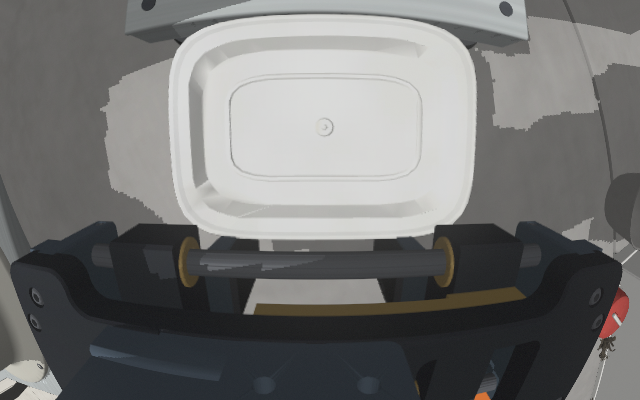

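```bash
python3 - <<'E'
from h import *
c,im=wload("w4");print(rf(c.ground((324,127),.054)))
E
python3 -m jog '[{"slide":[-0.01,0,0],"rotation":[0,0,0],"claw":0.75},{"slide":[-0.015,0,-0.03],"rotation":[0,0,0],"claw":0.75},{"slide":[-0.015,0,-0.07],"rotation":[0,0,0],"claw":0.75},{"slide":[-0.015,0,-0.11],"rotation":[0,0,0],"claw":0.75},{"slide":[-0.015,0,-0.15],"rotation":[0,0,0],"claw":0.75},{"slide":[-0.015,0,-0.19],"rotation":[0,0,0],"claw":0.75},{"slide":[0.025,0,-0.2],"rotation":[0,0,0],"claw":0.75},{"slide":[0.06,0,-0.2],"rotation":[0,0,0],"claw":0.75}]'; python3 - <<'E'
from h import *
wshot("w5");print(rf(get_obs()["tcp_pos"]));c,im=wload("w5")
cv2.imwrite("pics/w5z.png",cv2.resize(im[0:270,120:520,::-1],None,fx=2,fy=2,interpolation=cv2.INTER_CUBIC))
E
```

```text
[-0.0038 -0.1256]
time_s: 7.0
tcp_pos: [0.4731, 0.0939, 0.2193]
eef_rot: [179.9, -0.0, 79.8]
force: [1.2, 0.4, 0.5]
gripper_width: 0.0686
[-0.0066 -0.1265]
```

View pics/w5z.png

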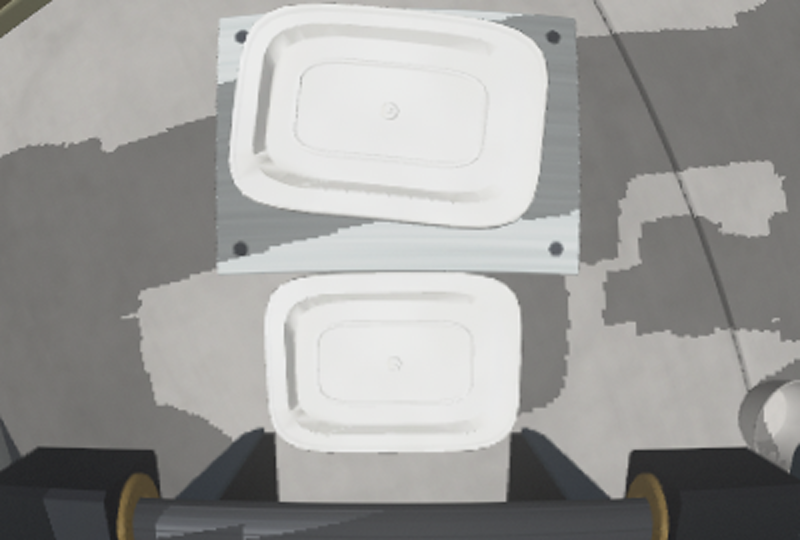

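The base tub sits flush along the plate edge. Its knob is at (317,181) and the riser tub's is at (315,55).

```bash
python3 - <<'E'
from h import *
c,im=wload("w5");print(rf(c.ground((317,181.5),.054)),rf(c.ground((315,55),.110)))
print(fr(-.006,.088))
E
python3 to.py $(python3 -c "from h import *;p=fr(-.006,.09);print(p[0],p[1])") .2 80.1
```

```text
[-0.0029 -0.1253] [-0.0045  0.001 ]
[0.5105 0.3105]
t 7.05 pos [0.4731 0.0994 0.2177] rot [-1.8e+02 -1.0e-01  8.0e+01] F [-1.3  2.6 -0.5] q [ 5. 17. 96.  0. 67. 15.]
slide [2.165e-01 2.000e-04 1.810e-02] rot [-0.01 -0.1  -0.11]
```

```bash
python3 -m jog '[{"slide":[0.216,0.001,0.018],"rotation":[0,0,-0.1],"claw":0.75},{"slide":[0.216,0.001,0.018],"rotation":[0,0,-0.1],"claw":0.75},{"slide":[0.216,0.001,0.018],"rotation":[0,0,-0.1],"claw":0.75},{"slide":[0.216,0.001,0.018],"rotation":[0,0,-0.1],"claw":0.75},{"slide":[0.216,0.001,0.018],"rotation":[0,0,-0.1],"claw":0.75},{"slide":[0.216,0.001,0.018],"rotation":[0,0,-0.1],"claw":0.75},{"slide":[0.216,0.001,0.018],"rotation":[0,0,-0.1],"claw":0.75},{"slide":[0.216,0.001,0.018],"rotation":[0,0,-0.1],"claw":0.75}]'; python3 to.py $(python3 -c "from h import *;p=fr(-.006,.09);print(p[0],p[1])") .068 80.1
```

```text
time_s: 7.72
tcp_pos: [0.511, 0.3124, 0.1993]
eef_rot: [-179.9, -0.1, 80.2]
force: [0.5, 0.5, -0.1]
gripper_width: 0.0684
t 7.72 pos [0.511  0.3124 0.1993] rot [-1.799e+02 -1.000e-01  8.020e+01] F [ 0.5  0.5 -0.1] q [26. 27. 82.  0. 71. 35.]
slide [0.     0.     0.1313] rot [-0.07 -0.05  0.07]
```

```bash
python3 -m jog '[{"slide":[0,0,0.04],"rotation":[0,0,0],"claw":0.75},{"slide":[0,0,0.08],"rotation":[0,0,0],"claw":0.75},{"slide":[0,0,0.115],"rotation":[0,0,0],"claw":0.75},{"slide":[0,0,0.128],"rotation":[0,0,0],"claw":0.75},{"slide":[0,0,0.13],"rotation":[0,0,0],"claw":0.75},{"slide":[0,0,0.13],"rotation":[0,0,0],"claw":0.75}]'; python3 -c "
from h import *
print(rf(get_obs()['tcp_pos']),get_obs()['force'])"
```

```text
time_s: 8.22
tcp_pos: [0.5105, 0.3114, 0.0691]
eef_rot: [-179.9, 0.0, 80.1]
force: [-0.1, 1.3, 0.3]
gripper_width: 0.0686
[-0.0061  0.0888] [-0.05440061  1.28782605  0.31590595]
```

```bash
python3 -m jog '[{"slide":[-0.009,0,0],"rotation":[0,0,0],"claw":0.75},{"slide":[-0.018,0,0],"rotation":[0,0,0],"claw":0.75},{"slide":[-0.027,0,0],"rotation":[0,0,0],"claw":0.75},{"slide":[-0.036,0,0],"rotation":[0,0,0],"claw":0.75},{"slide":[-0.045,0,0],"rotation":[0,0,0],"claw":0.75},{"slide":[-0.054,0,0],"rotation":[0,0,0],"claw":0.75},{"slide":[-0.063,0,0],"rotation":[0,0,0],"claw":0.75},{"slide":[-0.072,0,0],"rotation":[0,0,0],"claw":0.75}]'; python3 - <<'E'
from h import *
print(rf(get_obs()['tcp_pos']))
for n,b in(("scene",(220,195,380,345)),("side",(255,175,415,335))):
    I=get_image(n);p=I["pixels"][b[1]:b[3],b[0]:b[2],::-1];cv2.imwrite(f"pics/{n}1.png",cv2.resize(p,None,fx=3.7,fy=3.7,interpolation=cv2.INTER_CUBIC))
E
```

```text
time_s: 8.88
tcp_pos: [0.4981, 0.2395, 0.0693]
eef_rot: [-179.9, -0.0, 80.1]
force: [0.8, 2.4, 1.9]
gripper_width: 0.0686
[-0.006   0.0159]
```

View pics/side1.png

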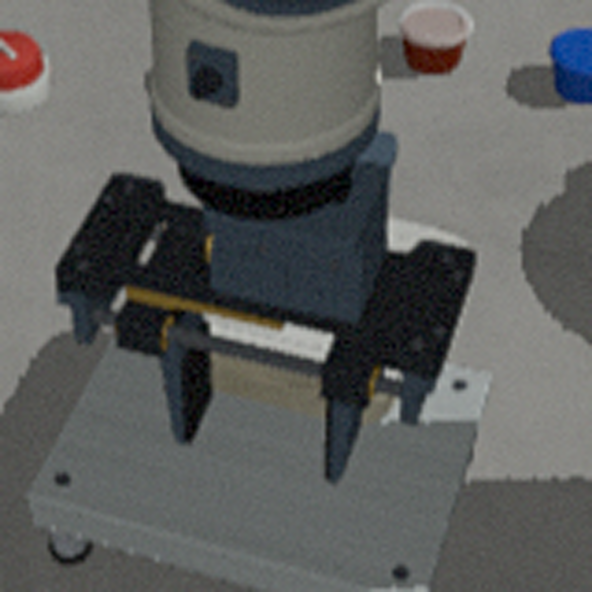

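View pics/scene1.png

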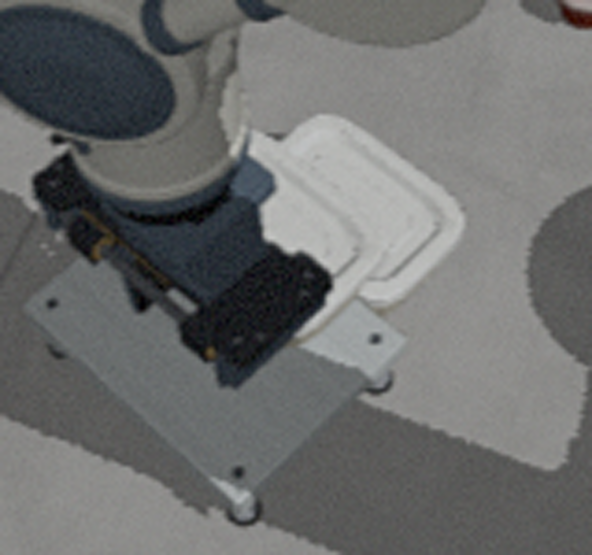

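The tub is square and sliding over the base tub. I'll keep pushing.

```bash
python3 -m jog '[{"slide":[-0.008,0,0],"rotation":[0,0,0],"claw":0.75},{"slide":[-0.016,0,0],"rotation":[0,0,0],"claw":0.75},{"slide":[-0.024,0,0],"rotation":[0,0,0],"claw":0.75},{"slide":[-0.032,0,0],"rotation":[0,0,0],"claw":0.75},{"slide":[-0.04,0,0],"rotation":[0,0,0],"claw":0.75},{"slide":[-0.048,0,0],"rotation":[0,0,0],"claw":0.75},{"slide":[-0.055,0,0],"rotation":[0,0,0],"claw":0.75},{"slide":[-0.058,0,0],"rotation":[0,0,0],"claw":0.75}]'; python3 - <<'E'
from h import *
print(rf(get_obs()['tcp_pos']))
for n,b in(("scene",(250,175,410,325)),):
    I=get_image(n);p=I["pixels"][b[1]:b[3],b[0]:b[2],::-1];cv2.imwrite(f"pics/{n}2.png",cv2.resize(p,None,fx=3.7,fy=3.7,interpolation=cv2.INTER_CUBIC))
E
```

```text
time_s: 9.65
tcp_pos: [0.4873, 0.1806, 0.069]
eef_rot: [-179.8, 0.1, 80.0]
force: [1.8, 1.4, 0.2]
gripper_width: 0.0685
[-0.0065 -0.044 ]
```

View pics/scene2.png

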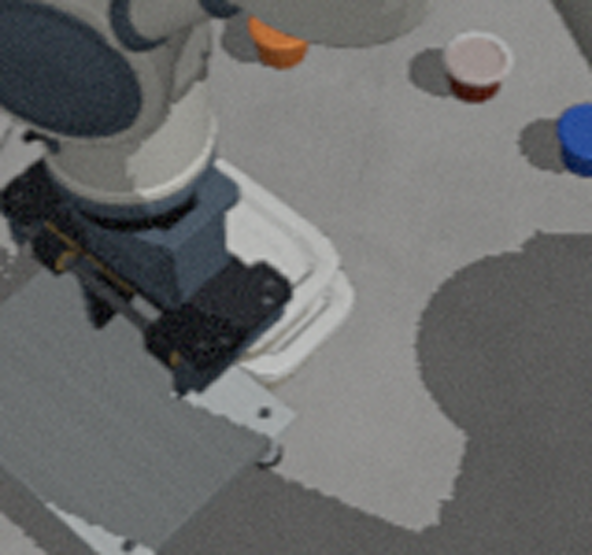

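```bash
python3 -m jog '[{"slide":[-0.004,0,0],"rotation":[0,0,0],"claw":0.75},{"slide":[-0.008,0,0],"rotation":[0,0,0],"claw":0.75},{"slide":[-0.011,0,0],"rotation":[0,0,0],"claw":0.75},{"slide":[-0.013,0,0],"rotation":[0,0,0],"claw":0.75},{"slide":[-0.015,0,0],"rotation":[0,0,0],"claw":0.75},{"slide":[-0.015,0,0],"rotation":[0,0,0],"claw":0.75},{"slide":[-0.015,0,0],"rotation":[0,0,0],"claw":0.75}]'; python3 -c "
from h import *
print(rf(get_obs()['tcp_pos']))"
python3 -m jog '[{"slide":[0.008,0,0],"rotation":[0,0,0],"claw":0.75},{"slide":[0.012,0,-0.03],"rotation":[0,0,0],"claw":0.75},{"slide":[0.012,0,-0.07],"rotation":[0,0,0],"claw":0.75},{"slide":[0.012,0,-0.11],"rotation":[0,0,0],"claw":0.75},{"slide":[0.002,0,-0.14],"rotation":[0,0,0],"claw":0.75},{"slide":[-0.03,0,-0.15],"rotation":[0,0,0],"claw":0.75},{"slide":[-0.07,0,-0.15],"rotation":[0,0,0],"claw":0.75},{"slide":[-0.11,0,-0.15],"rotation":[0,0,0],"claw":0.75}]';python3 -m jog '[{"slide":[-0.04,0,0],"rotation":[0,0,0],"claw":1},{"slide":[-0.06,0,0],"rotation":[0,0,0],"claw":1},{"slide":[-0.06,0,0],"rotation":[0,0,0],"claw":1}]'
python3 -c "
from h import *
wshot('w6');I=get_image('side');cv2.imwrite('pics/side6.png',cv2.resize(I['pixels'][175:335,255:415,::-1],None,fx=3.7,fy=3.7,interpolation=cv2.INTER_CUBIC))"
```

```text
time_s: 10.28
tcp_pos: [0.4847, 0.1658, 0.0691]
eef_rot: [-179.8, 0.1, 80.0]
force: [0.2, 0.0, 0.0]
gripper_width: 0.0682
[-0.0066 -0.059 ]
time_s: 10.95
tcp_pos: [0.4665, 0.0573, 0.2203]
eef_rot: [-179.9, 0.1, 80.1]
force: [1.8, -0.6, -0.8]
gripper_width: 0.0683
time_s: 11.2
tcp_pos: [0.4558, -0.0047, 0.2207]
eef_rot: [-179.9, 0.1, 80.0]
force: [0.3, 0.1, 0.0]
gripper_width: 0.0855
```

View pics/w6.png

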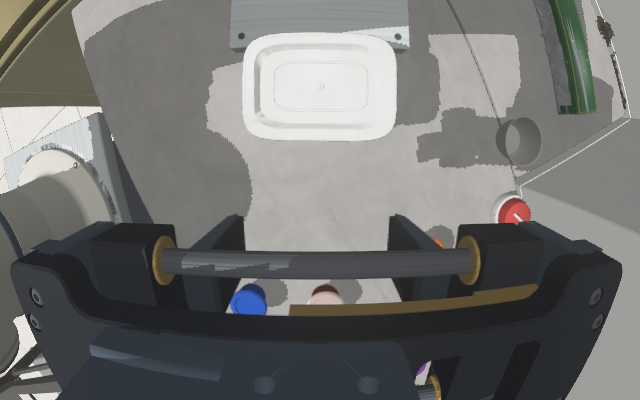

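View pics/side6.png

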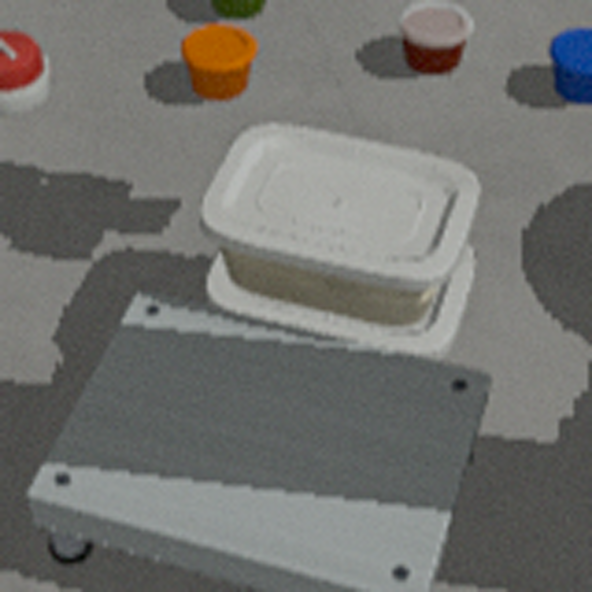

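```bash
python3 - <<'E'
from h import *
c,im=wload("w6");print(rf(c.ground((321,86),.108)))
I=get_image("side");cd=Cam(I)
z=lambda L:np.array(L,float)/3.7+[255,175]
# base rim visible near outline, upper outline
U=z([(203,210),(220,165),(245,128),(275,123),(350,133),(450,157),(480,187),(470,230),(450,275),(420,288),(320,265),(215,232)])
B=z([(207,285),(230,305),(320,335),(425,355),(445,345),(462,300),(474,255)])
for n,P,z0 in(("up",U,.054),("base",B,0.)):
    f=lambda p:[cv2.pointPolygonTest(tubhull(cd,*p,z0,.028),(float(u),float(v)),True) for u,v in P]
    r=least_squares(f,[.475,.1,1.4],diff_step=1e-3,x_scale=[.01,.01,.05]);print(n,r.x,rf(r.x),np.degrees(r.x[2]),np.abs(r.fun).max())
from ov import overlay
a=np.radians(80.1)
for n,b in (("side",(255,175,415,335)),("scene",(250,175,410,325))):
    overlay(n,f"pics/o_{n}.png",(*RC,RA),[(*fr(-.003,-.1265),a,.054),(*fr(-.003,-.1265),a,0)],b)
cv2.imwrite("pics/w6z.png",cv2.resize(im[0:170,200:440,::-1],None,fx=3.3,fy=3.3,interpolation=cv2.INTER_CUBIC))
E
```

```text
[ 1.000e-04 -1.278e-01]
up [0.47398105 0.09586395 1.36220715] [-0.0051 -0.1297] 78.0487207921267 1.2523414725109154
base [0.47374319 0.09293373 1.30199568] [-0.0048 -0.1327] 74.59885747529931 0.8962195037339626
```

View pics/o_side.png

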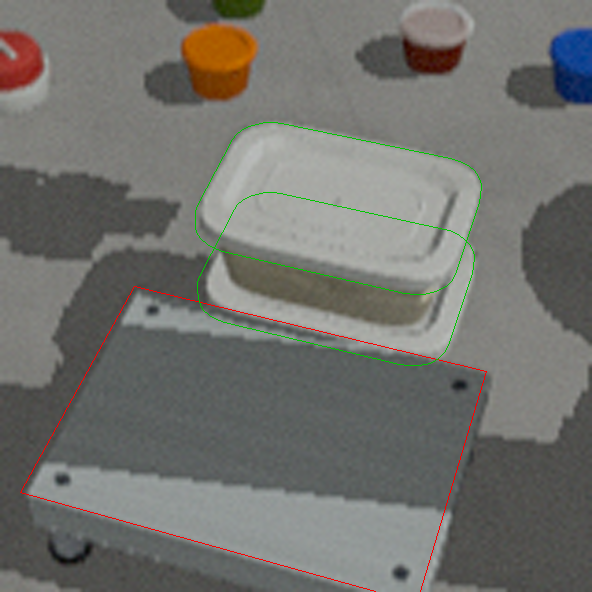

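View pics/o_scene.png

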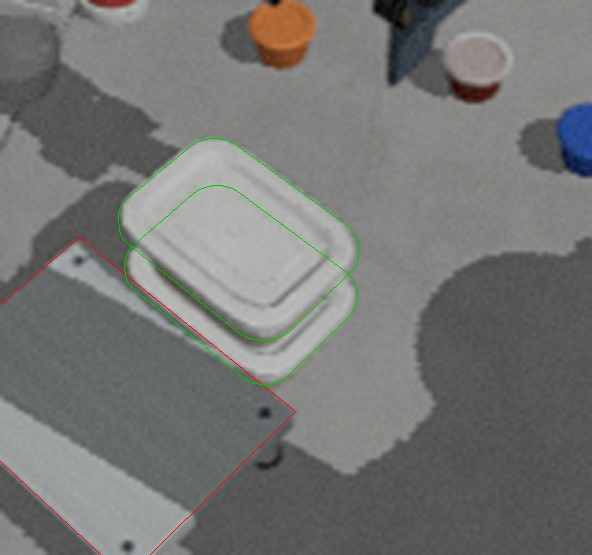

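View pics/w6z.png

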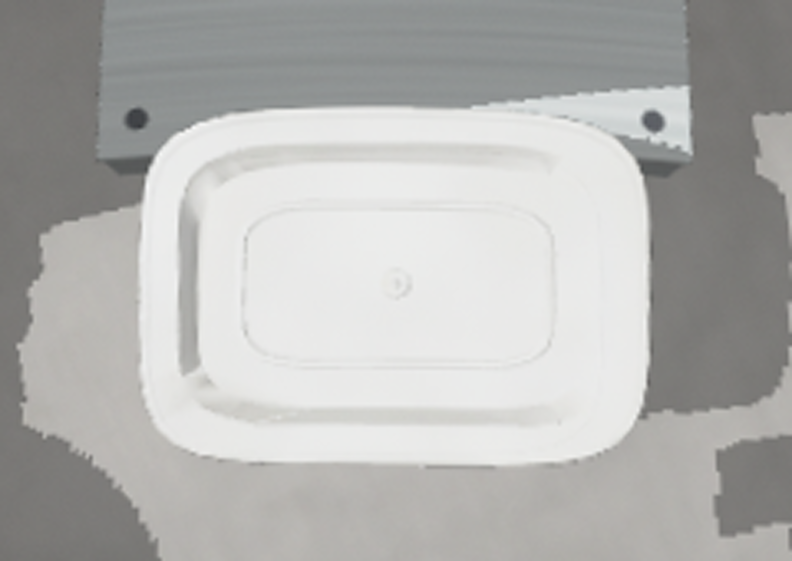

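The upper tub is square at about (0, -0.128) in the riser frame. The base tub seems to have been dragged a few mm and turned slightly, so I'll re-dock it with a gentle push. The fingers go at z≈0.038 so the gripper body clears the upper lid.

```bash
python3 to.py $(python3 -c "from h import *;p=fr(-.003,-.225);print(p[0],p[1])") .038 80.1
```

```text
t 11.45 pos [ 0.4565 -0.0008  0.2204] rot [-179.9    0.    80.2] F [-1.   0.3 -0.2] q [-8. 14. 99. -0. 67.  2.]
slide [0.0032 0.003  0.1824] rot [-0.08  0.04  0.11]
```

```bash
python3 -m jog '[{"slide":[0.001,0.003,0.04],"rotation":[0,0,0],"claw":0.75},{"slide":[0.001,0.003,0.08],"rotation":[0,0,0],"claw":0.75},{"slide":[0.001,0.003,0.12],"rotation":[0,0,0],"claw":0.75},{"slide":[0.001,0.003,0.155],"rotation":[0,0,0],"claw":0.75},{"slide":[0.001,0.003,0.175],"rotation":[0,0,0],"claw":0.75},{"slide":[0.001,0.003,0.182],"rotation":[0,0,0],"claw":0.75},{"slide":[0.001,0.003,0.182],"rotation":[0,0,0],"claw":0.75},{"slide":[0.001,0.003,0.182],"rotation":[0,0,0],"claw":0.75}]'; python3 -c "
from h import *
print(rf(get_obs()['tcp_pos']))"
```

```text
time_s: 12.12
tcp_pos: [0.4598, 0.0001, 0.039]
eef_rot: [-179.9, 0.0, 80.3]
force: [-0.5, 0.8, 1.0]
gripper_width: 0.0685
[-0.0026 -0.2266]
```

```bash
python3 -m jog '[{"slide":[0.008,0,0],"rotation":[0,0,-0.2],"claw":0.75},{"slide":[0.016,0,0],"rotation":[0,0,-0.2],"claw":0.75},{"slide":[0.021,0,0],"rotation":[0,0,-0.2],"claw":0.75},{"slide":[0.025,0,0],"rotation":[0,0,-0.2],"claw":0.75},{"slide":[0.028,0,0],"rotation":[0,0,-0.2],"claw":0.75},{"slide":[0.03,0,0],"rotation":[0,0,-0.2],"claw":0.75},{"slide":[0.031,0,0],"rotation":[0,0,-0.2],"claw":0.75}]'; python3 -c "
from h import *
print(rf(get_obs()['tcp_pos']))
wshot('w7')"
```

```text
time_s: 12.7
tcp_pos: [0.4652, 0.0308, 0.0391]
eef_rot: [-180.0, 0.0, 80.5]
force: [1.0, -1.4, 1.6]
gripper_width: 0.0688
[-0.0025 -0.1953]
```

View pics/w7.png

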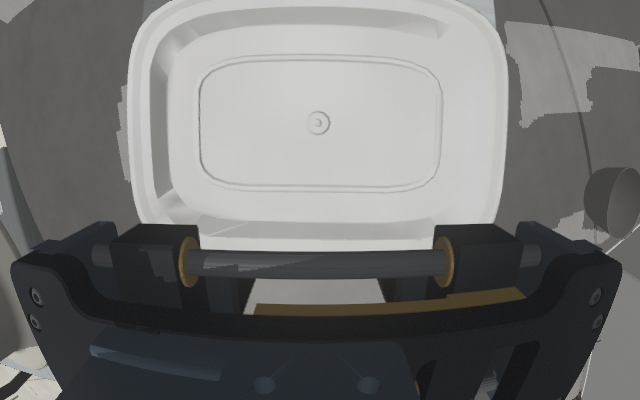

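```bash
python3 -m jog '[{"slide":[0.001,0,0],"rotation":[0,0,-0.4],"claw":0.75},{"slide":[0.002,0,0],"rotation":[0,0,-0.4],"claw":0.75},{"slide":[0.0025,0,0],"rotation":[0,0,-0.4],"claw":0.75},{"slide":[0.0025,0,0],"rotation":[0,0,-0.4],"claw":0.75}]'; python3 -c "
from h import *
print(rf(get_obs()['tcp_pos']))
c,_=wload('w7');print(rf(c.ground((318,123),.108)))"
```

```text
time_s: 13.08
tcp_pos: [0.4658, 0.0325, 0.039]
eef_rot: [-180.0, 0.1, 80.9]
force: [0.6, -12.0, 0.7]
gripper_width: 0.0687
[-0.0022 -0.1936]
[-0.0014 -0.1266]
```

```bash
python3 -m jog '[{"slide":[-0.01,0,0],"rotation":[0,0,0],"claw":0.75},{"slide":[-0.02,0,-0.03],"rotation":[0,0,0],"claw":0.75},{"slide":[-0.02,0,-0.07],"rotation":[0,0,0],"claw":0.75},{"slide":[-0.02,0,-0.11],"rotation":[0,0,0],"claw":1},{"slide":[-0.04,0,-0.15],"rotation":[0,0,0],"claw":1},{"slide":[-0.08,0.01,-0.18],"rotation":[0,0,0],"claw":1},{"slide":[-0.12,0.02,-0.18],"rotation":[0,0,0],"claw":1},{"slide":[-0.16,0.03,-0.18],"rotation":[0,0,0],"claw":1}]'; python3 to.py .49 -.29 .23 80.1
```

```text
time_s: 13.75
tcp_pos: [0.4699, -0.1229, 0.2214]
eef_rot: [179.8, 0.1, 81.0]
force: [2.4, 0.8, -0.1]
gripper_width: 0.0914
t 13.75 pos [ 0.4699 -0.1229  0.2214] rot [1.798e+02 1.000e-01 8.100e+01] F [ 2.4  0.8 -0.1] q [-22.  17.  96.  -0.  68. -13.]
slide [-0.1619  0.0461 -0.008 ] rot [0.21 0.13 0.86]
```

```bash
python3 -m jog '[{"slide":[-0.162,0.046,-0.008],"rotation":[0,0,0.8],"claw":1},{"slide":[-0.162,0.046,-0.008],"rotation":[0,0,0.8],"claw":1},{"slide":[-0.162,0.046,-0.008],"rotation":[0,0,0.8],"claw":1},{"slide":[-0.162,0.046,-0.008],"rotation":[0,0,0.8],"claw":1},{"slide":[-0.162,0.046,-0.008],"rotation":[0,0,0.8],"claw":1},{"slide":[-0.162,0.046,-0.008],"rotation":[0,0,0.8],"claw":1}]'; python3 -c "
from h import *
wshot('w8')
for n,b in (('side',(255,175,415,335)),('scene',(250,175,410,325))):
    I=get_image(n);cv2.imwrite(f'pics/{n}8.png',cv2.resize(I['pixels'][b[1]:b[3],b[0]:b[2],::-1],None,fx=3.7,fy=3.7,interpolation=cv2.INTER_CUBIC))"
```

```text
time_s: 14.25
tcp_pos: [0.4893, -0.2928, 0.2295]
eef_rot: [179.8, 0.1, 80.0]
force: [-0.4, 0.6, -0.1]
gripper_width: 0.091
```

View pics/w8.png

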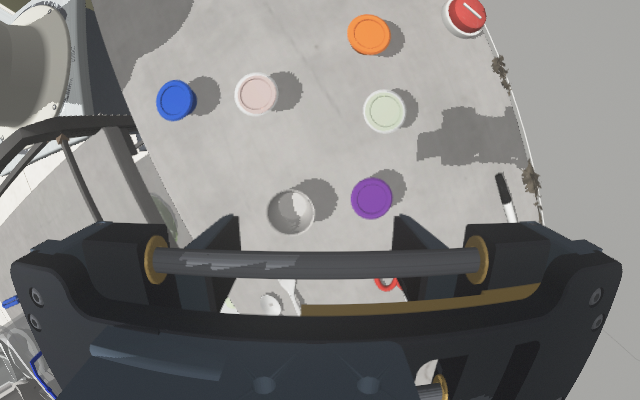

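View pics/side8.png

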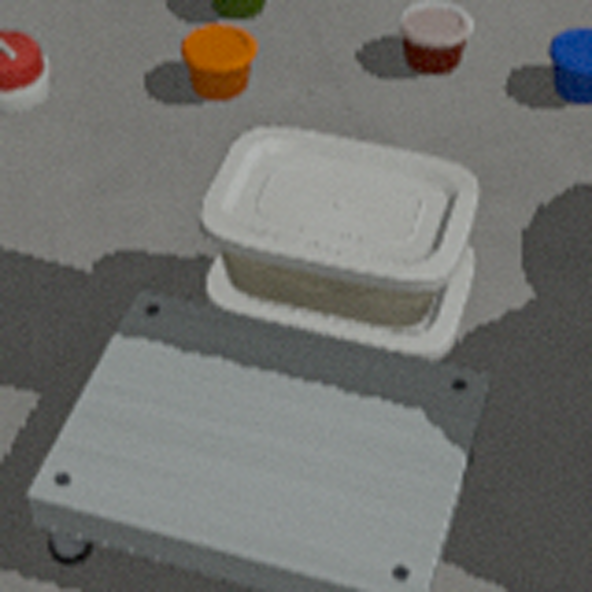

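View pics/scene8.png

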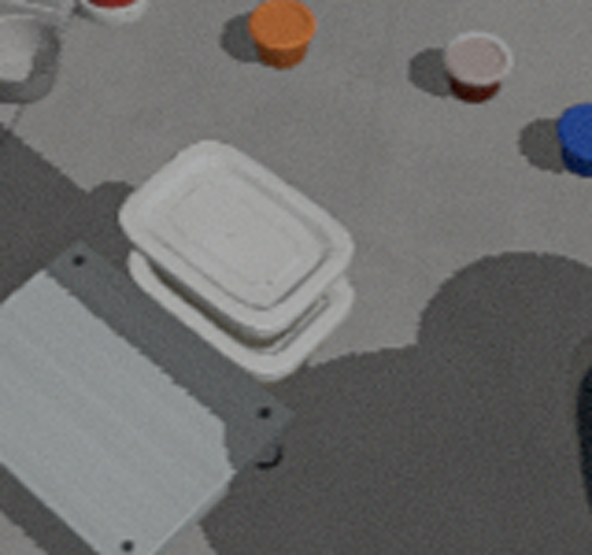

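```bash
python3 - <<'E'
from h import *
c,im=wload("w8")
cv2.imwrite("pics/w8z.png",cv2.resize(im[60:150,220:430,::-1],None,fx=3.8,fy=3.8,interpolation=cv2.INTER_CUBIC))
for n,p in(("red",(256,95)),("green",(384,112)),("orange",(369,35)),("purple",(371,198)),("blue",(176,101)),("cup",(291,212))): print(n,c.ground(p,.036).round(4))
# diameter checks: subpixel edges
for l,r in(((235,95),(277,95)),((362,112),(406,112))): print(np.linalg.norm(c.ground(l,.036)-c.ground(r,.036)))
E
```

```text
red [ 0.4403 -0.1774  0.036 ]
green [ 0.5851 -0.2232  0.036 ]
orange [ 0.5841 -0.1276  0.036 ]
purple [ 0.5541 -0.3238  0.036 ]
blue [ 0.3387 -0.1596  0.036 ]
cup [ 0.4547 -0.3241  0.036 ]
0.05049065549960564
0.05379592684945965
```

View pics/w8z.png

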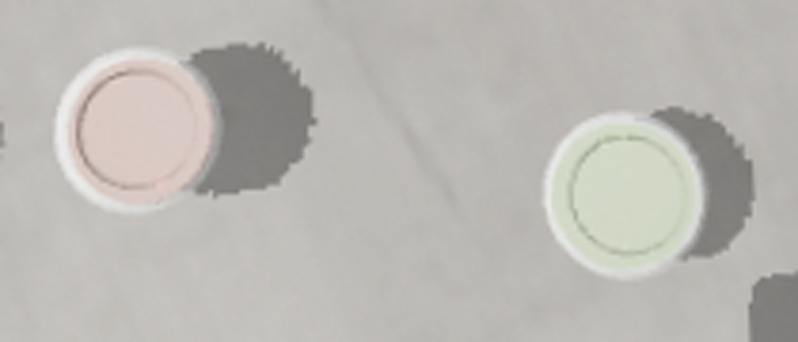

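```bash
python3 to.py .5855 -.2225 .08 80; python3 to.py .5855 -.2225 .014 80
```

```text
t 14.4 pos [ 0.4892 -0.2891  0.2297] rot [1.798e+02 1.000e-01 8.020e+01] F [ 0.1  1.1 -0.3] q [-37.  23.  84.  -0.  73. -27.]
slide [0.0822 0.0831 0.1498] rot [0.16 0.08 0.18]
t 14.4 pos [ 0.4892 -0.2891  0.2297] rot [1.798e+02 1.000e-01 8.020e+01] F [ 0.1  1.1 -0.3] q [-37.  23.  84.  -0.  73. -27.]
slide [0.0823 0.0829 0.2158] rot [0.16 0.08 0.18]
```

```bash
python3 -m jog '[{"slide":[0.03,0.03,0.02],"rotation":[0.1,0,0.2],"claw":1},{"slide":[0.055,0.055,0.05],"rotation":[0.1,0,0.2],"claw":1},{"slide":[0.082,0.083,0.08],"rotation":[0.1,0,0.2],"claw":1},{"slide":[0.082,0.083,0.11],"rotation":[0.1,0,0.2],"claw":1},{"slide":[0.082,0.083,0.13],"rotation":[0.1,0,0.2],"claw":1},{"slide":[0.082,0.083,0.14],"rotation":[0.1,0,0.2],"claw":1},{"slide":[0.082,0.083,0.14],"rotation":[0.1,0,0.2],"claw":1}]'; python3 to.py .5855 -.2225 .014 80; python3 -c "
from h import *
wshot('w9')"
```

```text
time_s: 14.98
tcp_pos: [0.5839, -0.2209, 0.0878]
eef_rot: [-179.8, 0.0, 80.1]
force: [-0.6, 1.0, 0.3]
gripper_width: 0.0918
t 14.98 pos [ 0.5839 -0.2209  0.0878] rot [-179.8    0.    80.1] F [-0.6  1.   0.3] q [-26.  36.  85.  -0.  59. -16.]
slide [-0.0013  0.0021  0.0738] rot [-0.18  0.01  0.07]
```

View pics/w9.png

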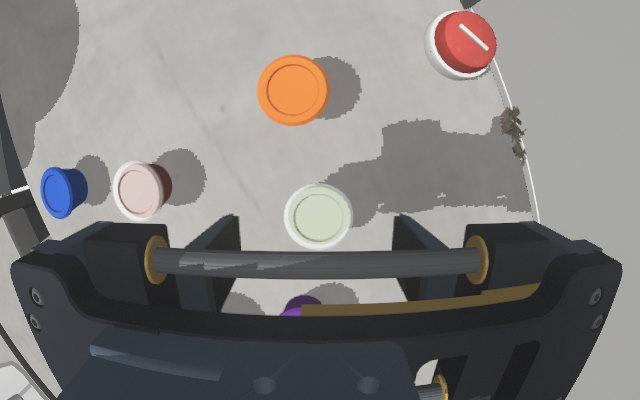

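```bash
python3 -c "
from h import *
c,_=wload('w9');print(c.ground((318,216),.036),c.ground((139,190),.036))"
python3 -m jog '[{"slide":[-0.001,0.002,0.03],"rotation":[-0.2,0,0],"claw":1},{"slide":[-0.001,0.002,0.055],"rotation":[-0.2,0,0],"claw":1},{"slide":[-0.001,0.002,0.07],"rotation":[-0.2,0,0],"claw":1},{"slide":[-0.001,0.002,0.074],"rotation":[-0.2,0,0],"claw":1},{"slide":[-0.001,0.002,0.074],"rotation":[-0.2,0,0],"claw":1}]'
```

```text
[ 0.58640497 -0.22036429  0.036     ] [ 0.44449981 -0.17431787  0.036     ]
time_s: 15.45
tcp_pos: [0.5865, -0.2236, 0.0167]
eef_rot: [179.8, 0.1, 80.0]
force: [0.7, 0.1, 1.3]
gripper_width: 0.091
```

```bash
python3 -m jog '[{"slide":[0.002,0,0.002],"rotation":[0,0,0],"claw":0.8},{"slide":[0.002,0,0.002],"rotation":[0,0,0],"claw":0.5},{"slide":[0.002,0,0.002],"rotation":[0,0,0],"claw":0.4},{"slide":[0.002,0,0.002],"rotation":[0,0,0],"claw":0.4},{"slide":[0.002,0,0.002],"rotation":[0,0,0],"claw":0.4},{"slide":[0.002,0,0.002],"rotation":[0,0,0],"claw":0.4}]' 12; python3 -c "
from h import *
o=get_obs();print(o['tcp_pos'],o['gripper_width'],o['force'])"
```

```text
time_s: 15.95
tcp_pos: [0.587, -0.2217, 0.015]
eef_rot: [179.8, 0.1, 80.0]
force: [-0.9, -0.1, 0.2]
gripper_width: 0.054
[ 0.58701257 -0.2217091   0.01501798] 0.0540305209267256 [-0.91600424 -0.09869896  0.19039782]
```

```bash
python3 -m jog '[{"slide":[0,0,-0.02],"rotation":[0,0,0],"claw":0.4},{"slide":[0,0,-0.05],"rotation":[0,0,0],"claw":0.4},{"slide":[0,0,-0.09],"rotation":[0,0,0],"claw":0.4},{"slide":[0,0,-0.13],"rotation":[0,0,0],"claw":0.4},{"slide":[0,0,-0.17],"rotation":[0,0,0],"claw":0.4},{"slide":[0,0,-0.19],"rotation":[0,0,0],"claw":0.4}]'; python3 to.py $(python3 -c "from h import *;p=fr(-.0015,-.1255);print(p[0],p[1])") .18 80.1; python3 -c "
from h import *
wshot('w10')"
```

```text
time_s: 16.45
tcp_pos: [0.5876, -0.2219, 0.2102]
eef_rot: [179.5, 0.2, 80.0]
force: [1.0, -0.6, -0.2]
gripper_width: 0.052
t 16.45 pos [ 0.5876 -0.2219  0.2102] rot [179.5   0.2  80. ] F [ 1.  -0.6 -0.2] q [-26.  28.  77.  -0.  74. -16.]
slide [ 0.2975 -0.1637  0.0278] rot [ 0.52  0.16 -0.09]
```

View pics/w10.png

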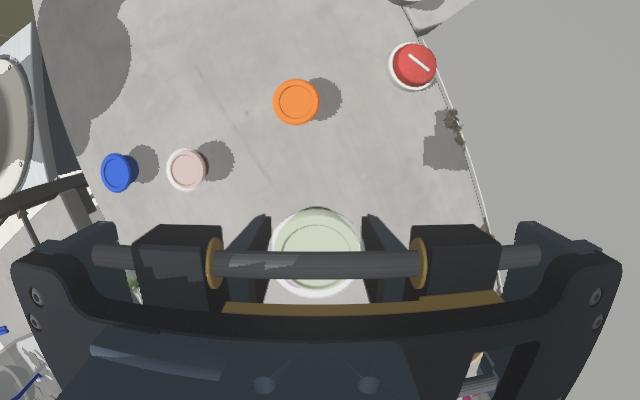

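```bash
python3 -c "
from h import *
c,_=wload('w10')
for p in [(316,208),(317,252),(317,297),(272,250),(361,250)]: print(c.ground(p,.2312))"
python3 -m jog '[{"slide":[0.297,-0.164,0.01],"rotation":[0.4,0.1,0],"claw":0.4},{"slide":[0.297,-0.164,0.01],"rotation":[0.4,0.1,0],"claw":0.4},{"slide":[0.297,-0.164,0.01],"rotation":[0.4,0.1,0],"claw":0.4},{"slide":[0.297,-0.164,0.01],"rotation":[0.4,0.1,0],"claw":0.4},{"slide":[0.297,-0.164,0.01],"rotation":[0.4,0.1,0],"claw":0.4},{"slide":[0.297,-0.164,0.01],"rotation":[0.4,0.1,0],"claw":0.4},{"slide":[0.297,-0.164,0.01],"rotation":[0.4,0.1,0],"claw":0.4},{"slide":[0.297,-0.164,0.01],"rotation":[0.4,0.1,0],"claw":0.4}]';python3 to.py $(python3 -c "from h import *;p=fr(-.0015,-.1255);print(p[0],p[1])") .18 80.1
```

```text
[ 0.59300907 -0.19534717  0.2312    ]
[ 0.58937459 -0.21902269  0.2312    ]
[ 0.58459263 -0.24640101  0.2312    ]
[ 0.56626236 -0.21387194  0.2312    ]
[ 0.61238977 -0.22222109  0.2312    ]
time_s: 17.17
tcp_pos: [0.4789, 0.0962, 0.1992]
eef_rot: [179.7, 0.1, 80.0]
force: [0.7, 0.7, -0.2]
gripper_width: 0.0525
t 17.17 pos [0.4789 0.0962 0.1992] rot [1.797e+02 1.000e-01 8.000e+01] F [ 0.7  0.7 -0.2] q [ 4. 18. 97. -0. 64. 15.]
slide [ 0.0031 -0.0013  0.0191] rot [ 0.3   0.11 -0.1 ]
```

```bash
python3 -m jog '[{"slide":[0.003,-0.001,0.02],"rotation":[0.3,0.1,-0.1],"claw":0.4},{"slide":[0.003,-0.001,0.045],"rotation":[0.3,0.1,-0.1],"claw":0.4},{"slide":[0.003,-0.001,0.06],"rotation":[0.3,0.1,-0.1],"claw":0.4},{"slide":[0.003,-0.001,0.068],"rotation":[0.3,0.1,-0.1],"claw":0.4},{"slide":[0.003,-0.001,0.073],"rotation":[0.3,0.1,-0.1],"claw":0.4},{"slide":[0.003,-0.001,0.075],"rotation":[0.3,0.1,-0.1],"claw":0.4},{"slide":[0.003,-0.001,0.075],"rotation":[0.3,0.1,-0.1],"claw":0.4}]';python3 to.py $(python3 -c "from h import *;p=fr(-.0015,-.1255);print(p[0],p[1])") .123 80.1
```

```text
time_s: 17.75
tcp_pos: [0.479, 0.0989, 0.1243]
eef_rot: [180.0, 0.0, 80.1]
force: [-0.0, 0.2, -1.6]
gripper_width: 0.0525
t 17.75 pos [0.479  0.0989 0.1243] rot [180.    0.   80.1] F [-0.   0.2 -1.6] q [  5.  24. 102.  -0.  54.  15.]
slide [ 0.0004 -0.0009  0.0013] rot [ 0.01  0.01 -0.03]
```

```bash
python3 -m jog '[{"slide":[0,-0.001,0.001],"rotation":[0,0,0],"claw":0.4},{"slide":[0,-0.001,0.0015],"rotation":[0,0,0],"claw":0.4},{"slide":[0,-0.001,0.0015],"rotation":[0,0,0],"claw":0.4},{"slide":[0,-0.001,0.0015],"rotation":[0,0,0],"claw":0.7},{"slide":[0,-0.001,0.0015],"rotation":[0,0,0],"claw":1},{"slide":[0,-0.001,0.0015],"rotation":[0,0,0],"claw":1},{"slide":[0,-0.001,0.0015],"rotation":[0,0,0],"claw":1},{"slide":[0,-0.001,0.0015],"rotation":[0,0,0],"claw":1}]'
```

```text
time_s: 18.42
tcp_pos: [0.478, 0.099, 0.1229]
eef_rot: [180.0, 0.0, 80.1]
force: [-0.5, -1.3, 0.6]
gripper_width: 0.0827
```

```bash
python3 -m jog '[{"slide":[0,0,-0.02],"rotation":[0,0,0],"claw":1},{"slide":[0,0,-0.05],"rotation":[0,0,0],"claw":1},{"slide":[0,0,-0.09],"rotation":[0,0,0],"claw":1},{"slide":[-0.03,0,-0.12],"rotation":[0,0,0],"claw":1},{"slide":[-0.06,0,-0.13],"rotation":[0,0,0],"claw":1},{"slide":[-0.08,0,-0.13],"rotation":[0,0,0],"claw":1},{"slide":[-0.08,0,-0.13],"rotation":[0,0,0],"claw":1}]'; python3 -c "
from h import *
wshot('w11')
o=get_obs();print(o['tcp_pos'])"
```

```text
time_s: 19.0
tcp_pos: [0.4641, 0.0175, 0.2539]
eef_rot: [179.9, 0.1, 80.0]
force: [-0.3, 0.7, 0.0]
gripper_width: 0.0915
[0.46402258 0.0189364  0.25333639]
```

View pics/w11.png

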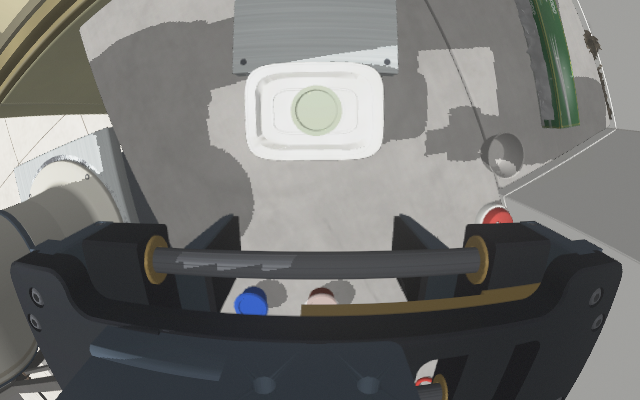

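```bash
python3 -c "
from h import *
c,im=wload('w11');p=c.ground((316,109),.144);print('green',p,rf(p))
cv2.imwrite('pics/w11z.png',cv2.resize(im[50:170,230:400,::-1],None,fx=4.5,fy=4.5,interpolation=cv2.INTER_CUBIC))"; python3 to.py .442 -.20 .15 80.1
```

```text
green [0.47990591 0.0988383  0.144     ] [ 0.0002 -0.1258]
t 19.05 pos [0.464  0.0189 0.2533] rot [179.9   0.   79.9] F [-0.2  1.1  0.1] q [-5. 13. 95. -0. 72.  5.]
slide [-0.2194  0.0165  0.1034] rot [ 0.06  0.01 -0.17]
```

View pics/w11z.png

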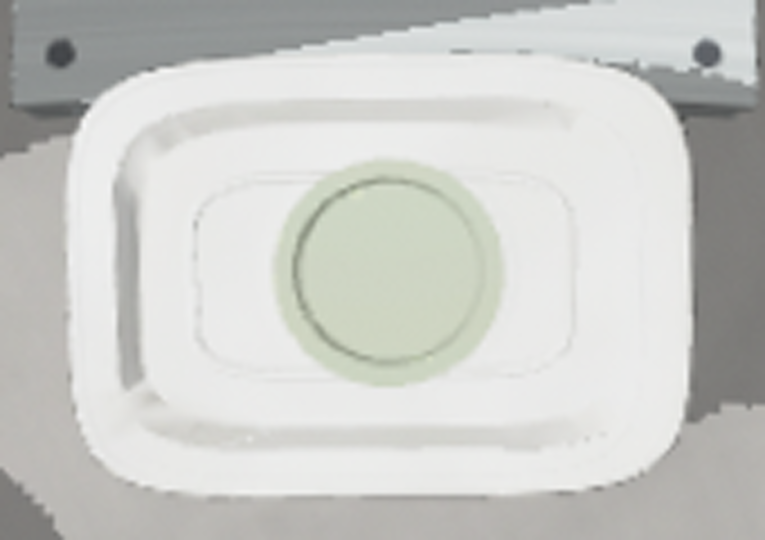

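```bash
python3 -m jog '[{"slide":[-0.04,0.003,0],"rotation":[0,0,0],"claw":1},{"slide":[-0.08,0.006,0],"rotation":[0,0,0],"claw":1},{"slide":[-0.12,0.009,0.03],"rotation":[0,0,0],"claw":1},{"slide":[-0.16,0.012,0.06],"rotation":[0,0,0],"claw":1},{"slide":[-0.2,0.016,0.09],"rotation":[0,0,0],"claw":1},{"slide":[-0.219,0.016,0.103],"rotation":[0,0,0],"claw":1},{"slide":[-0.219,0.016,0.103],"rotation":[0,0,0],"claw":1},{"slide":[-0.219,0.016,0.103],"rotation":[0,0,0],"claw":1}]'; python3 -c "
from h import *
wshot('w12')
o=get_obs();print(o['tcp_pos'])"
```

```text
time_s: 19.72
tcp_pos: [0.4408, -0.2002, 0.1486]
eef_rot: [-179.9, -0.1, 79.8]
force: [-0.0, -0.0, 0.3]
gripper_width: 0.0915
[ 0.44138202 -0.19917367  0.14975183]
```

View pics/w12.png

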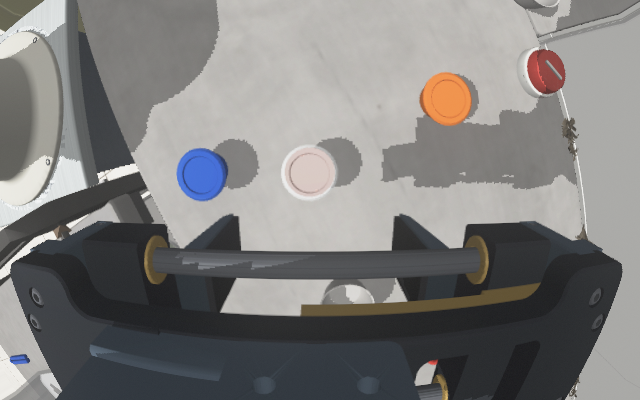

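Red pot lid at (309,173). The small cup is behind at (348,292) and the blue pot is at (202,174).

```bash
python3 -c "
from h import *
c,im=wload('w12');print(c.ground((309,173),.036),c.ground((202,174),.036),c.ground((348,292),.038))"; python3 to.py .4415 -.1758 .014 80.1
```

```text
[ 0.43965829 -0.17528057  0.036     ] [ 0.33741784 -0.15660259  0.036     ] [ 0.45695206 -0.3045734   0.038     ]
t 19.77 pos [ 0.4414 -0.1992  0.1498] rot [-180.    -0.    79.8] F [ 0.4 -0.2  0.3] q [-31.  22. 101.   0.  57. -21.]
slide [ 0.0229 -0.0039  0.1358] rot [-0.04 -0.05 -0.25]
```

```bash
python3 -m jog '[{"slide":[0.023,-0.005,0.03],"rotation":[0,0,-0.2],"claw":1},{"slide":[0.023,-0.005,0.06],"rotation":[0,0,-0.2],"claw":1},{"slide":[0.023,-0.005,0.095],"rotation":[0,0,-0.2],"claw":1},{"slide":[0.023,-0.005,0.12],"rotation":[0,0,-0.2],"claw":1},{"slide":[0.023,-0.005,0.133],"rotation":[0,0,-0.2],"claw":1},{"slide":[0.023,-0.005,0.136],"rotation":[0,0,-0.2],"claw":1},{"slide":[0.023,-0.005,0.136],"rotation":[0,0,-0.2],"claw":1}]';python3 to.py .4405 -.1755 .014 80.1
```

```text
time_s: 20.35
tcp_pos: [0.4408, -0.1743, 0.014]
eef_rot: [-179.9, -0.1, 80.1]
force: [-0.2, 1.4, 0.0]
gripper_width: 0.0913
t 20.35 pos [ 0.4408 -0.1743  0.014 ] rot [-1.799e+02 -1.000e-01  8.010e+01] F [-0.2  1.4  0. ] q [-29.  35. 109.   0.  36. -19.]
slide [-0.0013 -0.0001 -0.    ] rot [-0.07 -0.07  0.03]
```

```bash
python3 -m jog '[{"slide":[-0.001,0,0],"rotation":[0,0,0],"claw":0.8},{"slide":[-0.001,0,0],"rotation":[0,0,0],"claw":0.5},{"slide":[-0.001,0,0],"rotation":[0,0,0],"claw":0.4},{"slide":[-0.001,0,0],"rotation":[0,0,0],"claw":0.4},{"slide":[-0.001,0,0],"rotation":[0,0,0],"claw":0.4},{"slide":[-0.001,0,0],"rotation":[0,0,0],"claw":0.4},{"slide":[-0.001,0,0],"rotation":[0,0,0],"claw":0.4}]' 12
python3 -m jog '[{"slide":[0,0,-0.02],"rotation":[0,0,0],"claw":0.4},{"slide":[0,0,-0.05],"rotation":[0,0,0],"claw":0.4},{"slide":[0,0,-0.09],"rotation":[0,0,0],"claw":0.4},{"slide":[0,0,-0.13],"rotation":[0,0,0],"claw":0.4},{"slide":[0,0,-0.17],"rotation":[0,0,0],"claw":0.4},{"slide":[0,0,-0.21],"rotation":[0,0,0],"claw":0.4},{"slide":[0,0,-0.22],"rotation":[0,0,0],"claw":0.4},{"slide":[0,0,-0.22],"rotation":[0,0,0],"claw":0.4}]'
python3 -c "
from h import *
wshot('w13')
o=get_obs();print(o['tcp_pos'])"; python3 to.py .4793 .099 .22 80.1
```

```text
time_s: 20.93
tcp_pos: [0.4408, -0.1754, 0.0142]
eef_rot: [-179.9, -0.1, 80.1]
force: [-0.5, -0.4, 6.3]
gripper_width: 0.0523
time_s: 21.6
tcp_pos: [0.4423, -0.1764, 0.2374]
eef_rot: [179.7, 0.1, 80.1]
force: [0.9, 0.5, -0.8]
gripper_width: 0.052
[ 0.44135945 -0.17590548  0.23521173]
t 21.65 pos [ 0.4414 -0.1759  0.2352] rot [179.9  -0.   80.1] F [-0.2 -0.  -1.1] q [-29.  15.  96.   0.  69. -19.]
slide [ 0.2773 -0.0098  0.0152] rot [ 0.1  -0.01  0.01]
```

View pics/w13.png

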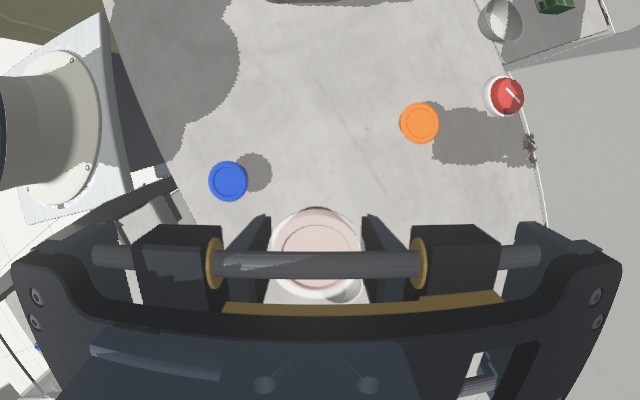

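```bash
python3 -c "
from h import *
for w,z in(('w10',.2312),('w13',.2352+.0218)):
  c,_=wload(w);d=np.load(w+'.npz')
  for p in ([(316,208),(317,297)] if w=='w10' else [(317,207),(317,299)]): print(w,(c.ground(p,z)-d['p']).round(4))"
python3 -m jog '[{"slide":[0.276,-0.011,0.01],"rotation":[0,0,0],"claw":0.4},{"slide":[0.276,-0.011,0.01],"rotation":[0,0,0],"claw":0.4},{"slide":[0.276,-0.011,0.01],"rotation":[0,0,0],"claw":0.4},{"slide":[0.276,-0.011,0.01],"rotation":[0,0,0],"claw":0.4},{"slide":[0.276,-0.011,0.01],"rotation":[0,0,0],"claw":0.4},{"slide":[0.276,-0.011,0.01],"rotation":[0,0,0],"claw":0.4},{"slide":[0.276,-0.011,0.01],"rotation":[0,0,0],"claw":0.4},{"slide":[0.276,-0.011,0.01],"rotation":[0,0,0],"claw":0.4}]'; python3 to.py .4783 .099 .1585 80.1
```

```text
w10 [0.0054 0.0266 0.021 ]
w10 [-0.003  -0.0245  0.021 ]
w13 [0.006  0.0265 0.0196]
w13 [-0.0032 -0.0267  0.0196]
time_s: 22.32
tcp_pos: [0.4771, 0.102, 0.2232]
eef_rot: [-179.9, -0.0, 80.3]
force: [0.3, -0.7, -0.7]
gripper_width: 0.052
t 22.32 pos [0.4771 0.102  0.2232] rot [-179.9   -0.    80.3] F [ 0.3 -0.7 -0.7] q [ 5. 17. 95.  0. 68. 15.]
slide [-0.0028  0.0018  0.0647] rot [-0.08 -0.03  0.21]
```

```bash
python3 -m jog '[{"slide":[-0.002,0.002,0.02],"rotation":[0,0,0.2],"claw":0.4},{"slide":[-0.002,0.002,0.04],"rotation":[0,0,0.2],"claw":0.4},{"slide":[-0.002,0.002,0.052],"rotation":[0,0,0.2],"claw":0.4},{"slide":[-0.002,0.002,0.058],"rotation":[0,0,0.2],"claw":0.4},{"slide":[-0.002,0.002,0.062],"rotation":[0,0,0.2],"claw":0.4},{"slide":[-0.002,0.002,0.063],"rotation":[0,0,0.2],"claw":0.4},{"slide":[-0.002,0.002,0.063],"rotation":[0,0,0.2],"claw":0.4}]'; python3 to.py .4785 .0995 .1585 80.1
python3 -c "
from h import *
I=get_image('side');cv2.imwrite('pics/side14.png',cv2.resize(I['pixels'][130:290,255:415,::-1],None,fx=3.7,fy=3.7,interpolation=cv2.INTER_CUBIC))"
```

```text
time_s: 22.9
tcp_pos: [0.4787, 0.0995, 0.1601]
eef_rot: [-179.9, -0.0, 80.1]
force: [-0.5, 0.2, -0.0]
gripper_width: 0.0522
t 22.9 pos [0.4787 0.0995 0.1601] rot [-179.9   -0.    80.1] F [-0.5  0.2 -0. ] q [  5.  21. 100.   0.  59.  15.]
slide [-0.0001 -0.0002  0.0016] rot [-0.1  -0.02  0.  ]
```

View pics/side14.png

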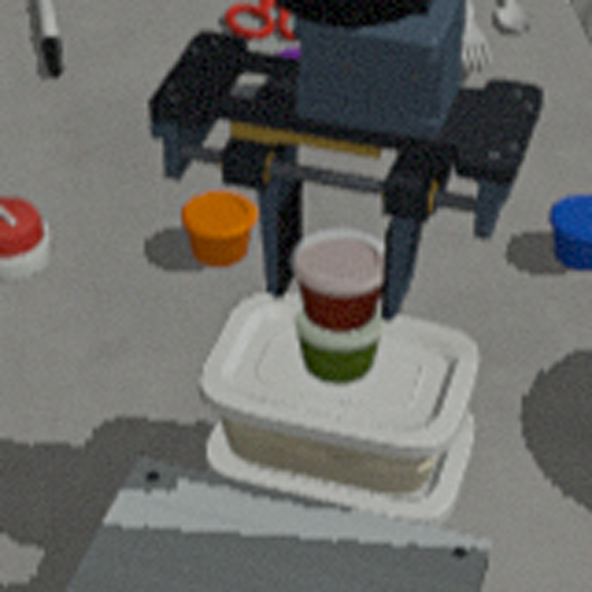

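The red pot is aligned over the green one. Lowering 1.5 mm and releasing.

```bash
python3 -m jog '[{"slide":[0,0,0.001],"rotation":[0,0,0],"claw":0.4},{"slide":[0,0,0.002],"rotation":[0,0,0],"claw":0.4},{"slide":[0,0,0.002],"rotation":[0,0,0],"claw":0.4},{"slide":[0,0,0.002],"rotation":[0,0,0],"claw":0.7},{"slide":[0,0,0.002],"rotation":[0,0,0],"claw":1},{"slide":[0,0,0.002],"rotation":[0,0,0],"claw":1},{"slide":[0,0,0.002],"rotation":[0,0,0],"claw":1},{"slide":[0,0,0.002],"rotation":[0,0,0],"claw":1}]'
python3 -m jog '[{"slide":[0,0,-0.02],"rotation":[0,0,0],"claw":1},{"slide":[0,0,-0.05],"rotation":[0,0,0],"claw":1},{"slide":[0,0,-0.09],"rotation":[0,0,0],"claw":1},{"slide":[-0.03,0,-0.1],"rotation":[0,0,0],"claw":1},{"slide":[-0.06,0,-0.11],"rotation":[0,0,0],"claw":1},{"slide":[-0.1,0,-0.11],"rotation":[0,0,0],"claw":1},{"slide":[-0.12,0,-0.11],"rotation":[0,0,0],"claw":1},{"slide":[-0.12,0,-0.11],"rotation":[0,0,0],"claw":1}]'
python3 - <<'E'
from h import *
wshot('w15')
for n,b in (('side',(255,130,415,290)),('scene',(220,150,400,300))):
    I=get_image(n);cv2.imwrite(f'pics/{n}15.png',cv2.resize(I['pixels'][b[1]:b[3],b[0]:b[2],::-1],None,fx=3.7,fy=3.7,interpolation=cv2.INTER_CUBIC))
E
```

```text
time_s: 23.62
tcp_pos: [0.4789, 0.0996, 0.1585]
eef_rot: [-179.9, -0.0, 80.1]
force: [-0.4, 0.7, -0.2]
gripper_width: 0.0829
time_s: 24.28
tcp_pos: [0.4578, -0.0218, 0.2687]
eef_rot: [-180.0, 0.0, 79.9]
force: [-0.3, 0.5, -0.5]
gripper_width: 0.0914
```

View pics/w15.png

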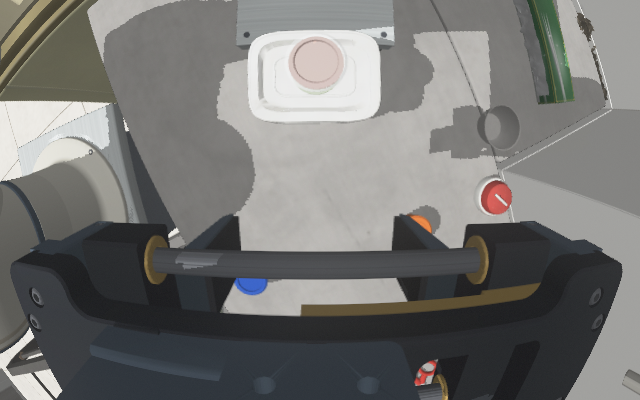

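View pics/side15.png

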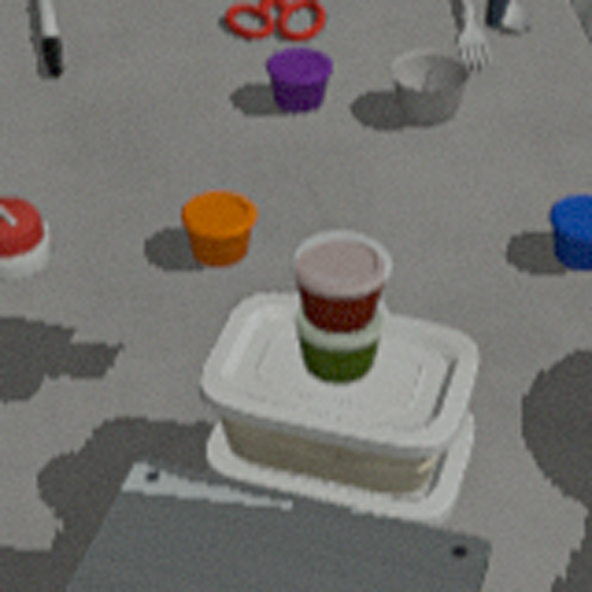

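View pics/scene15.png

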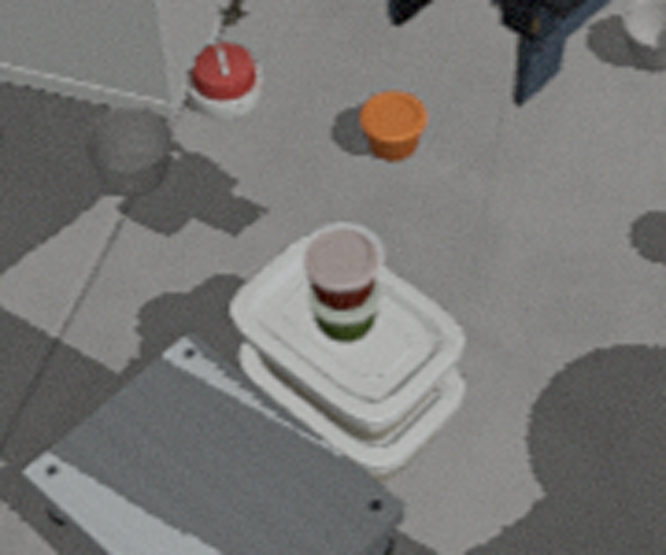

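Everything stands. One numeric check of the base tub's gap and squareness against the plate, in the same view.

```bash
python3 - <<'E'
from h import *
c,im=wload('w15')
p=c.ground((316,64),.180);print("red",rf(p)); 
for n,b in (('side',(300,190,400,290)),('scene',(275,225,355,300))):
    I=get_image(n);k=6 if n=='side' else 7.5
    z=cv2.resize(I['pixels'][b[1]:b[3],b[0]:b[2],::-1],None,fx=k,fy=k,interpolation=cv2.INTER_CUBIC)
    z=cv2.convertScaleAbs(z,alpha=1.5);cv2.imwrite(f'pics/{n}16.png',z)
E
```

```text
red [ 0.0006 -0.1283]
```

View pics/side16.png

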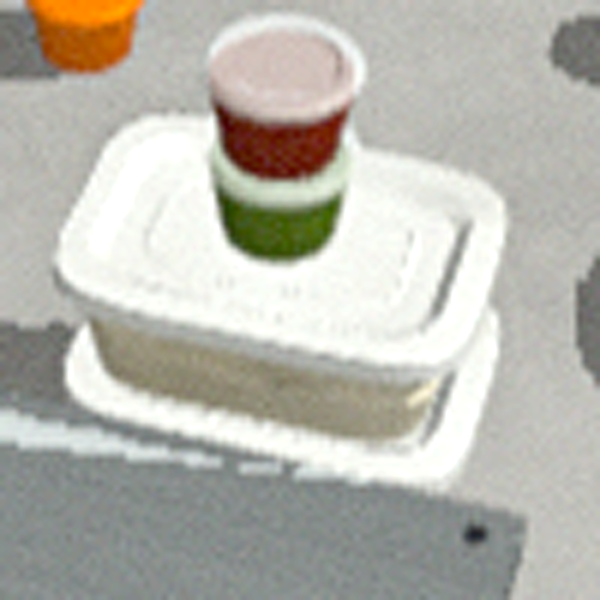

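View pics/scene16.png

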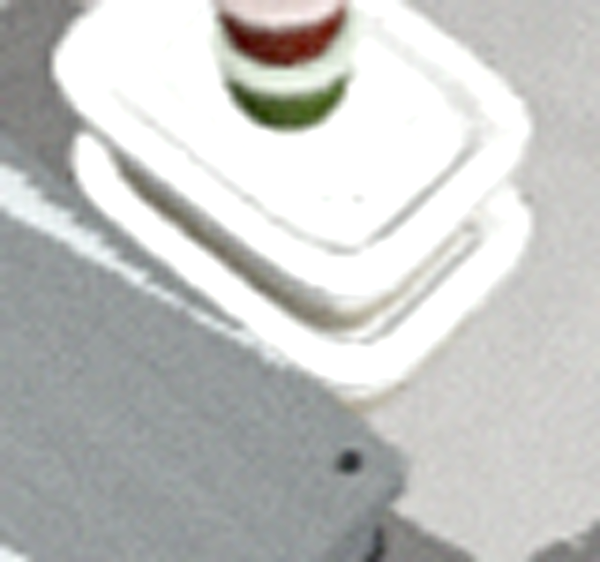

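```bash
python3 -c "
from bench import *
print(get_obs()['time_s']);print(sign_off())"
```

```text
24.5333
the job is handed in; nothing more can be done
None
```

The take-away column is built and I handed the job in at 24.5 s; the sign-off gives no verdict.

- **First tub:** I pushed it square against the riser. Sliding the second tub dragged it a few mm and turned it slightly, up to about 5° by a rough estimate. I pushed it back until the force rose to 12 N. In the last pictures its edge runs parallel to the plate edge with no clear gap.
- **Second tub:** I slid it straight off the riser onto the first. Its middle is at about (-1, -127) mm in the riser frame, against a docked target of y = -127 mm.
- **Pots:** The green pot stands at about (0, -126) mm and the red pot on it at about (1, -128) mm. All three stacked items agree to about 3 mm, and both pots look upright and released.
- **Bystanders:** The two steel cups, the timer and the look-alikes were not touched, and I saw no change in their places.

**Disagreements:** The scene and side cameras differed from the wrist camera by 3–5 mm. I used the wrist values because they reproduced the plate's 200 × 150 mm within 1 mm. I never measured the first tub's gap and angle numerically after the re-push. That check rests on the force rise and the pictures.

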